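# Wind the dice-pen gate shut and hold its sprung lock turned

## Task

Shut the dice pen for the night: turn the brass handwheel clockwise by its wooden spinner handle until the sliding gate touches the stop post, then take the red-headed key out of its wooden block, work it past the sticky pins until it is fully home in the lock beside the stop post, and turn it a quarter turn clockwise so that the cam swings into the gate's notch. The lock is sprung and flies back when let go, so finish while still gripping the key and holding it fully turned, for me to fit the night seal; leave the things inside the pen where they are.

Things in the scene. Friction and masses are not known exactly. Their poses are not given: they have to be found in the camera images.
- pen: Fixed wooden dice pen, walls 10 mm thick, 62 mm high. Origin on the shelf; x from the open front sill (robot's side, -170 mm) to the back wall (+115 mm), y to the robot's left, sides at y = +-160 mm. On the sill: handwheel (x -124, y +60 mm), gate (x -104), stop post (y -123 to -145, 72 mm high), lock (x -138, y -85, 96 mm high).
- gate (a joint): Travel in m of the sliding pale-wood gate (195 mm long, 12 mm thick, 62 mm high) along the front sill, towards the pen's -y: 0 = fully open, 0.085 = touching the stop post (its end stop). Driven by the handwheel through rack and pinion, 10 mm per radian; it stays where it is left.
- gate_edge (a point): Middle of the gate's leading end face, the one that comes to touch the stop post.
- stop_face (a point): The point of the stop post's black rubber buffer that the gate's leading end touches.
- handwheel (a joint): Angle in rad of the brass handwheel (upright shaft, rim 90 mm across, rim top 93 mm above the shelf), growing clockwise seen from above: 0 = gate open, 8.5 = gate on its stop. Turns lightly (about 2 N at the spinner) and stays where left; it can be wound all the way without letting go of the spinner.
- wheel_axis (a point): Point on the handwheel's shaft axis at the height of spinner_grip, 123 mm above the shelf; does not move as the wheel turns.
- spinner_grip (a point): Grip point of the dark-wood spinner handle standing upright on the wheel rim, 40 mm from the shaft axis: a knob 20 mm across, from 97 to 137 mm above the shelf, this point 123 mm up on its own axis. It turns freely about its own upright axis, so the gripper need not turn while it goes round.
- lock_plug (a joint): Angle in rad of the brass lock plug with its steel cam: 0 = rest (a return spring pulls it here), growing clockwise from above, stop at 1.57 = quarter turn, cam in the gate's notch. Takes 0.03 N m at first, 0.11 N m at the stop. Play in the keyway lets the key turn about 0.14 rad before the plug follows: about 1.7 rad in all.
- keyway (a point): Centre of the keyway mouth on the plug's top face, 94 mm above the shelf; the steel ring round it stands 2 mm higher. z up, x along the slot, turning with the plug. Slot 15.6 x 5.6 mm, 30 mm deep, mouth chamfered 1.2 mm. Sticky pins reach in from its +x end (9 and 23 mm deep) and -x end (16 mm): the key catches on each at 10 to 20 N; swaying it 1.5 mm along x helps it by.
- key: Loose steel key, 70 g, standing in key_block. Origin: centre of the shoulder's underside; at the start it lies on the block's top, fully home it lies on point keyway. z up, x along the blade's width. Blade 12 (x) x 4 (y) mm, 28 mm long below the origin; shoulder 14 x 7 x 4 mm; shank to 12 mm; red head 28 (x) x 9 (y) mm, 12 to 42 mm up. Fits either way round.
- key_grip (a point): Centre of the key's red head, 27 mm above the key's origin; grip it across its 9 mm thickness (key y).
- key_block: Fixed dark-wood block 75 x 55 x 36 mm with a slot in the middle of its top that holds the key upright (1.5 mm play all round, 31 mm deep). Origin under its centre, on the shelf.
- owl: Chunky brown ceramic owl figure, 56 mm across, 76 mm high, in the pen. Origin under its centre. Leave alone.
- die: Yellow pearlescent die, 20 mm, in the pen. Origin under its centre. Leave alone.
- bell_token: Copper token with a bell on it, 34 mm across, 4 mm thick, in the pen. Origin under its centre. Leave alone.
- coaster: Sandstone coaster, 90 mm across, 8 mm thick, in the pen. Origin under its centre. Leave alone.
Mind the look-alikes: they are no part of the job. There is more than one size of the key; the one meant has the size given above.

How it is judged:
By the outcome, as a careful person would: the job done as asked, in the order asked, and still so for the second after the job is handed in, while the arm keeps its last pose, push and grip.
It also fails if it takes over 72 s, if anything falls off the work surface, if the arm or the gripper's body presses on something with over 40 N, if the wrist force passes 120 N, or if a joint passes its speed limit or range.

## Robot

A 6-joint arm with a two-finger parallel gripper is mounted at the origin on the work surface. World frame = base frame: x ahead of the robot, y to its left, z up, the work surface at z = 0. Lengths are in m, angles in rad, forces in N, time in s.
With the tool pointing down it reaches from about 0.325 to 0.775 m from the base axis. Payload 5.5 kg.
Tool frame: the origin (TCP) lies at the very end of the fingers, on their centre line; the grasp point (between the pads) lies 19 mm behind it; z points along the fingers, y is the direction in which the jaws open and shut (so a half turn about z gives the same grasp; the last joint's range is limited). The gripper opens to 88 mm and grips with 3 to 60 N. Pads are 20 mm wide; open, the fingers measure 115 mm over their backs; the gripper's body (75 mm by 178 mm) begins 61 mm behind the grasp point.
Start: joints at [1.072, 0.091, 1.231, -0, 1.82, -0.057], TCP at [0.257, 0.542, 0.223] pointing down, gripper open.
Joint ranges: [-2.87, 2.87], [-0.86, 2.18], [0.17, 2.46], [-1.51, 4.65], [0.06, 2.69], [-2.65, 2.65]. Speed limits (rad/s): [2.57, 2.57, 3.01, 3.14, 3.14, 3.14].

## Interface

Orientations are given as a 3x3 rotation matrix whose columns are the frame's x, y, z axes.
In Python, from rig import bot gives the robot as it stands.
- The arm moves only by the shell command python3 -m creep 'ROWS' [FORCE]. ROWS is JSON, a list of rows, each a list of 3 entries, a list of its own where there are three numbers: the closure, from 0 (fully open) to 1 (shut), then the shift along the world's x, y, z each as a share of 120 mm, from -1 to 1, then the turn, a rotation vector about the world's x, y, z each as a share of pi rad, from -1 to 1. A call has 1 to 20 rows; each row shifts and turns the commanded pose from where the row before left it; what a row does not reach is not made up. A row lasts 1/8 s, in which the tool goes at most 62.5 mm and 10.7 degrees, less where a joint would pass 70% of its speed; a pose out of reach is approached as far as the arm can. A call with a number of a shift or a turn outside -1 to 1 is refused whole. A call with a gripper value outside its range is refused whole. The fingers move at their own pace and stop on an object; FORCE is the grip in N (left out, the last holds). Time passes only in rows, so rows that do not move let the fingers close. It gives the time, the measured TCP pose, the force and the opening at its end, in the units of the state.
- bot.get_obs(): the state, without advancing time (a new reading comes with each control period).
- bot.capture(name): name is "scene" or "top"; returns (picture, depth): 420x560x3 uint8, red, green, blue; 420x560 float32, m along the optical axis (not along the pixel's ray), 0 where there is no reading.
- bot.camera_params(name): a dict with "camera_matrix" (3x3 intrinsics, pixels), "R" (3x3) and "t" (3): a world point X has camera coordinates R X + t. Camera axes: x right, y down, z forward; pixel columns grow to the right and rows downward; lengths in m; the calibration is good to about 2 mm. A picture is of the moment at which its call begins. camera_params takes no time and is no camera call.
- bot.close_job(): hands the job in, once; it reports no verdict.
Trained networks look in the newest picture that a camera, given by its name, has taken for a name from the list of things; names that differ only in an ending like _2 or _b are one class to them, and where a whole thing is asked for, a point or a joint stands for the part that bears it (a point fixed in the world has none). Each returns a list of dicts, best first, with "p" (0 to 1); they miss things now and then, are a little off and sometimes report something else, mostly with a low value. They report only what shows in the picture. A call takes as long as a camera call. They do not tell look-alikes from the thing itself.
- bot.cut_out(camera, thing): "pixels" (420x560 bool, what is visible of it) and "uv" ([column, row] in pixels, amid what is visible of it).
- bot.mark_of(camera, thing): "uv" ([column, row] in pixels: a listed point, or the origin of a listed thing).
The state is a dict: "time": time; "joint_pos": joint angles; "dq": joint speeds; "tau": joint torques, N m; "ee_pos": TCP position; "orientation": TCP orientation; "wrist_force": force on the tool from outside, world axes, zero at the start; "moment": the same for the moment, N m; "width": finger opening in m.
Only numpy, scipy, OpenCV 4.12 (cv2) and the standard library are available. Lean on these libraries where they do the work, as an engineer would, in place of code of your own. Each camera call takes 0.05 s, during which the arm holds its last target.

## Working session

There is one attempt and no reset: what is moved stays moved. The work goes in short steps, Python scripts to look and compute and a shell command to move; the robot and the scene stay as the last step left them, time stands still between calls to the robot, and variables do not carry over. Pictures are saved under pics/ and viewed, and the job is handed in when it is done.

```bash
ls; mkdir -p pics
python3 - <<'E'
from rig import bot
import cv2,numpy as np
o=bot.get_obs()
print({k:np.round(v,3).tolist() for k,v in o.items()})
for n in ("scene","top"):
    p,d=bot.capture(n)
    cv2.imwrite(f"pics/{n}0.png",p[:,:,::-1])
    c=bot.camera_params(n)
    print(n,np.round(c["camera_matrix"],1).tolist(),np.round(c["R"],3).tolist(),np.round(c["t"],3).tolist(),(-c["R"].T@c["t"]).round(3))
E
```

```text
pics
{'time': 0.0, 'joint_pos': [1.072, 0.092, 1.232, -0.0, 1.82, -0.057], 'dq': [-0.002, 0.001, -0.0, -0.001, 0.001, -0.0], 'tau': [-0.004, -44.643, -40.646, 0.07, 0.029, -0.0], 'ee_pos': [0.256, 0.542, 0.222], 'orientation': [[-0.904, 0.428, -0.001], [0.428, 0.904, -0.002], [0.0, -0.002, -1.0]], 'wrist_force': [0.382, 0.395, 0.727], 'moment': [0.005, 0.009, 0.046], 'width': 0.088}
scene [[392.3, 0.0, 277.7], [0.0, 392.3, 211.4], [0.0, 0.0, 1.0]] [[0.872, 0.49, -0.006], [0.402, -0.722, -0.563], [-0.279, 0.488, -0.827]] [-0.46, -0.224, 0.995] [ 0.77  -0.423  0.694]
top [[416.9, 0.0, 279.7], [0.0, 416.9, 216.1], [0.0, 0.0, 1.0]] [[-0.029, -1.0, 0.012], [-0.985, 0.027, -0.173], [0.172, -0.017, -0.985]] [-0.066, 0.582, 0.845] [ 0.426 -0.067  0.933]
```

View pics/scene0.png

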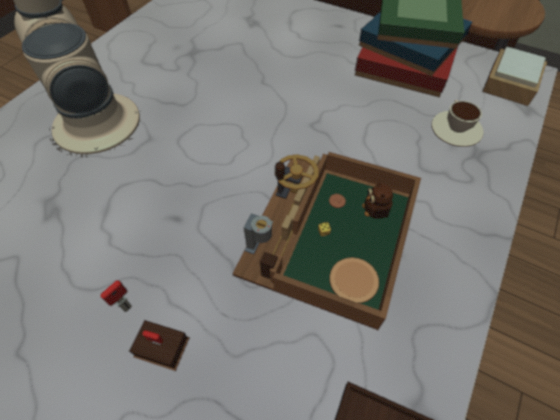

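View pics/top0.png

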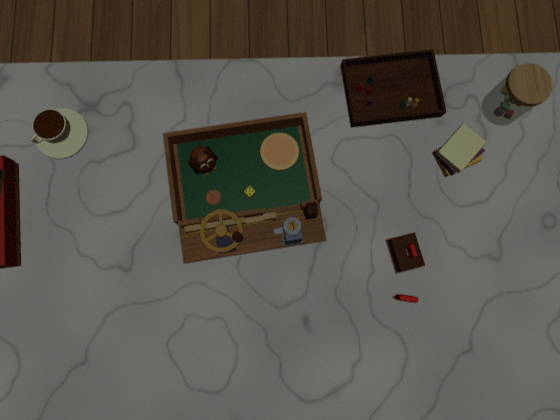

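The top view shows the pen, with the wheel at (222,231), spinner near (237,238), lock at (292,228) and post at (311,210). Two things could be the red key: one standing in the block at (410,252), and one lying on the shelf at (406,298). In the scene view they are at (151,337) and (115,293). By the description, the key I want is the one standing in the block.

```bash
cat > h.py <<'E'
from rig import bot
import cv2,numpy as np
P={n:bot.camera_params(n) for n in ("scene","top")}
def back(n,uv,d=None,z=None):
    c=P[n];r=np.linalg.inv(c["camera_matrix"])@np.array([uv[0],uv[1],1.0])
    C=-c["R"].T@c["t"];w=c["R"].T@r
    s=d if d is not None else (z-C[2])/w[2]
    return C+s*w
def proj(n,X):
    c=P[n];q=c["R"]@np.asarray(X)+c["t"];q=c["camera_matrix"]@q;return q[:2]/q[2]
def tri(a,b):
    A=[];B=[]
    M=np.zeros((3,3));v=np.zeros(3);L=[]
    for n,uv in (("scene",a),("top",b)):
        C=back(n,uv,d=0);w=back(n,uv,d=1)-C;w/=np.linalg.norm(w);Q=np.eye(3)-np.outer(w,w);M+=Q;v+=Q@C;L.append((C,w))
    X=np.linalg.solve(M,v)
    gap=abs(np.dot(L[0][0]-L[1][0],np.cross(L[0][1],L[1][1])/np.linalg.norm(np.cross(L[0][1],L[1][1]))))
    return X,gap
def crop(n,uv,r,s,name,img=None):
    p=bot.capture(n)[0] if img is None else img
    u,v=map(int,uv);y0=max(v-r,0);x0=max(u-r,0)
    c=p[y0:v+r,x0:u+r,::-1];cv2.imwrite(f"pics/{name}.png",cv2.resize(c,None,fx=s,fy=s,interpolation=cv2.INTER_CUBIC))
E
python3 - <<'E'
from h import *
D={}
for n in ("scene","top"):
    p,d=bot.capture(n);D[n]=(p,d)
    np.savez(f"{n}0.npz",p=p,d=d)
for t in ("key_grip","key","keyway","spinner_grip","wheel_axis","gate_edge","stop_face","pen","key_block"):
    r={n:bot.mark_of(n,t) for n in ("scene","top")}
    for n in r: print(t,n,[(np.round(x["uv"],1).tolist(),round(x["p"],2)) for x in r[n][:4]])
    if r["scene"] and r["top"]:
        for a in r["scene"][:2]:
            for b in r["top"][:2]:
                X,g=tri(a["uv"],b["uv"]); print("   ",X.round(4),round(g,4))
ims=[]
for n,uv in (("scene",(151,337)),("top",(406,252)),("scene",(258,228)),("top",(292,228))):
    u,v=uv;ims.append(cv2.resize(D[n][0][v-30:v+30,u-40:u+40,::-1],(400,300),interpolation=cv2.INTER_CUBIC))
cv2.imwrite("pics/c1.png",np.vstack([np.hstack(ims[:2]),np.hstack(ims[2:])]))
ims=[]
for n,uv in (("scene",(115,297)),("top",(406,295)),("scene",(290,180)),("top",(222,232))):
    u,v=uv;ims.append(cv2.resize(D[n][0][v-30:v+30,u-40:u+40,::-1],(400,300),interpolation=cv2.INTER_CUBIC))
cv2.imwrite("pics/c2.png",np.vstack([np.hstack(ims[:2]),np.hstack(ims[2:])]))
E
```

```text
key_grip scene [([113.1, 294.4], 0.94), ([150.4, 335.7], 0.52)]
key_grip top [([292.4, 224.9], 0.72), ([410.7, 247.7], 0.66), ([403.2, 295.7], 0.52)]
    [ 0.5067 -0.2283  0.1973] 0.26
    [ 0.4807 -0.3351  0.1822] 0.0441
    [ 0.5272 -0.234   0.0609] 0.2587
    [ 0.5004 -0.3571  0.0668] 0.0076
key scene [([121.4, 299.0], 0.64), ([159.7, 340.7], 0.58)]
key top [([408.8, 253.1], 0.44), ([396.0, 300.8], 0.43)]
    [ 0.4757 -0.3351  0.1537] 0.0332
    [ 0.3924 -0.3284  0.0242] 0.0037
    [ 0.4972 -0.358   0.0288] 0.0085
    [ 0.4072 -0.3552 -0.1465] 0.0554
keyway scene [([263.6, 225.2], 0.56)]
keyway top [([288.8, 225.6], 0.53)]
    [ 0.5545 -0.1     0.0804] 0.0004
spinner_grip scene [([338.0, 237.4], 0.66), ([284.6, 165.7], 0.59)]
spinner_grip top [([235.2, 235.8], 0.43)]
    [ 0.6109  0.0561 -0.155 ] 0.0991
    [0.5338 0.0095 0.1237] 0.0083
wheel_axis scene [([301.7, 162.0], 0.7)]
wheel_axis top [([219.2, 227.4], 0.97)]
    [0.5535 0.0424 0.1123] 0.0094
gate_edge scene [([281.6, 231.6], 0.96), ([341.5, 236.5], 0.36)]
gate_edge top [([274.7, 214.0], 0.89)]
    [ 0.5828 -0.0743  0.0454] 0.0077
    [ 0.6375 -0.0481  0.0263] 0.1062
stop_face scene [([271.1, 257.0], 0.71)]
stop_face top []
pen scene [([342.2, 236.5], 0.77)]
pen top [([242.6, 180.1], 0.71), ([406.7, 252.0], 0.53)]
    [ 0.6789  0.0013 -0.0084] 0.0029
    [ 0.5984 -0.2322  0.332 ] 0.2566
key_block scene [([163.8, 347.8], 0.57)]
key_block top [([402.4, 253.1], 0.81)]
    [ 0.4984 -0.3581 -0.0087] 0.0022
```

View pics/c1.png

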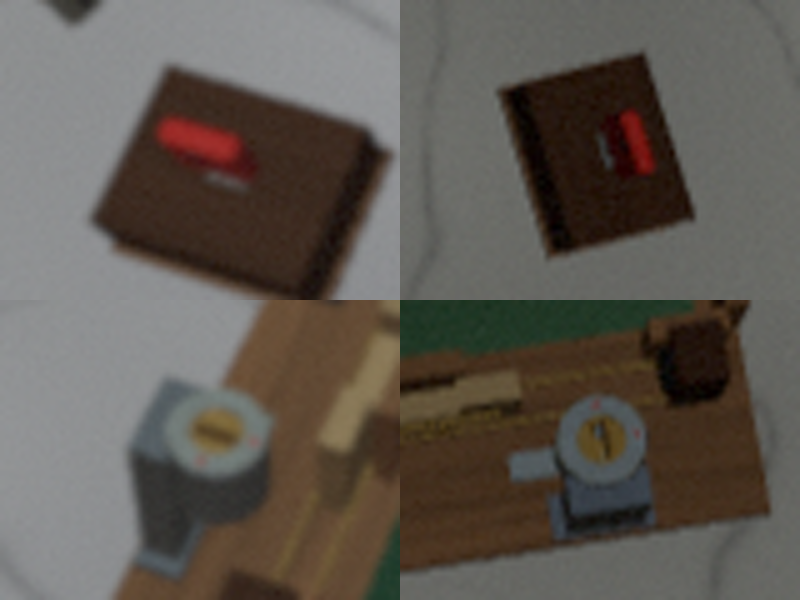

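View pics/c2.png

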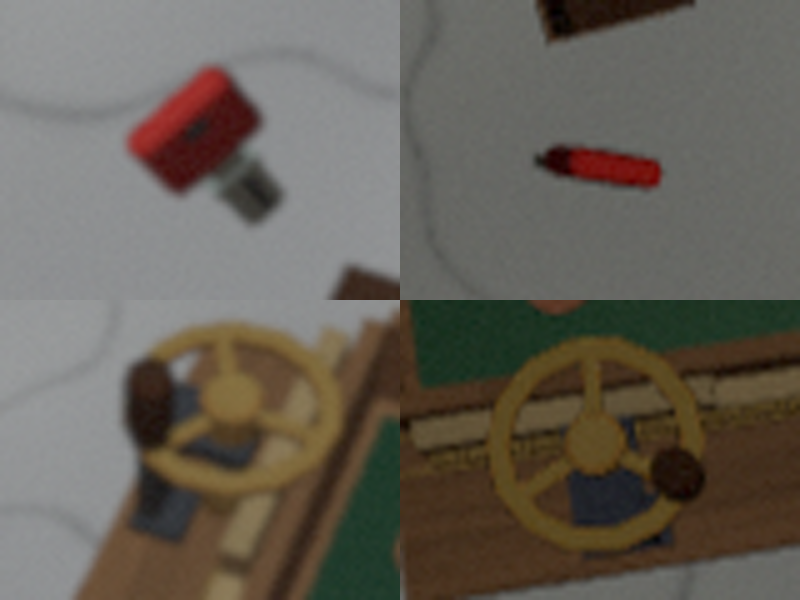

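The crops show both keys. The key in the block has a head about 13 px long in the top view, roughly 28 mm, which matches the given size. The lying one has a noticeably bigger head, so it is the look-alike. The pen sits at about 6° yaw. I'll refine the points from depth.

```bash
cat >> h.py <<'E'
def cloud(n,d):
    c=P[n];v,u=np.nonzero(d>0);z=d[v,u]
    r=np.linalg.inv(c["camera_matrix"])@np.stack([u,v,np.ones(len(u))])
    return ((r*z).T-c["t"])@c["R"],u,v
E
python3 - <<'E'
from h import *
for n in ("scene","top"):
    f=np.load(f"{n}0.npz");X,u,v=cloud(n,f["d"]);col=f["p"][v,u].astype(int)
    def sel(c,r,z0,z1): 
        m=(np.hypot(X[:,0]-c[0],X[:,1]-c[1])<r)&(X[:,2]>z0)&(X[:,2]<z1);return m
    m=sel((0.5,-0.45),0.06,-.02,.02);print(n,"shelf z",np.median(X[m,2]).round(4),X[m,2].std().round(4))
    m=sel((0.68,0.0),0.26,.057,.068);q=X[m][:,:2]
    np.save(f"w_{n}.npy",X[m])
    print("wall",m.sum(),cv2.minAreaRect((q*1000).astype(np.float32)))
    m=sel((0.553,-0.099),0.03,.086,.105);print("lock",m.sum(),X[m].mean(0).round(4),np.median(X[m,2]).round(4), cv2.minEnclosingCircle((X[m][:,:2]*1000).astype(np.float32)))
    m=sel((0.554,0.043),0.056,.083,.099);print("wheel",m.sum(),X[m].mean(0).round(4), cv2.minEnclosingCircle((X[m][:,:2]*1000).astype(np.float32)))
    m=sel((0.534,0.01),0.035,.115,.16);print("spin",m.sum(),X[m].mean(0).round(4),X[m].max(0).round(4),X[m].min(0).round(4))
    red=(col[:,0]>90)&(col[:,1]<60)
    m=sel((0.50,-0.355),0.04,.04,.12)&red;print("key",m.sum(),X[m].mean(0).round(4),X[m].max(0).round(4),X[m].min(0).round(4),cv2.minAreaRect((X[m][:,:2]*1000).astype(np.float32)))
    m=sel((0.50,-0.355),0.06,.03,.045);print("block",m.sum(),X[m].mean(0).round(4),cv2.minAreaRect((X[m][:,:2]*1000).astype(np.float32)))
    lst=bot.cut_out(n,"key"); print([(x["uv"],x["p"],x["pixels"].sum()) for x in lst])
E
```

```text
scene shelf z 0.0003 0.0012
wall 3020 ((654.2493286132812, -8.562118530273438), (281.4691162109375, 322.80377197265625), 7.418733596801758)
lock 412 [ 0.5508 -0.1098  0.0943] 0.0949 ((548.248046875, -106.20984649658203), 25.476211547851562)
wheel 669 [0.556  0.036  0.0924] ((548.877197265625, 35.631858825683594), 44.77554702758789)
spin 126 [ 0.5339 -0.0026  0.1305] [0.5416 0.0082 0.1399] [ 0.5234 -0.0084  0.1151]
key 97 [ 0.5004 -0.3595  0.0744] [ 0.5124 -0.3535  0.0776] [ 0.4862 -0.3653  0.0697] ((499.51629638671875, -359.33831787109375), (26.54782485961914, 8.74777889251709), 13.740293502807617)
block 1421 [ 0.5016 -0.3601  0.0362] ((498.9565734863281, -358.990234375), (76.12344360351562, 55.43143844604492), 12.769010543823242)
[([114.4, 293.7], 0.69, np.int64(582)), ([153.8, 334.8], 0.56, np.int64(141))]
top shelf z -0.0022 0.0016
wall 2316 ((652.2142333984375, -6.271697998046875), (282.33502197265625, 320.3958435058594), 7.39685583114624)
lock 318 [ 0.5461 -0.1054  0.0928] 0.093 ((546.2078247070312, -102.85643005371094), 23.574066162109375)
wheel 763 [0.5467 0.0426 0.091 ] ((546.3018188476562, 40.01227951049805), 44.60240173339844)
spin 90 [0.5276 0.0033 0.1324] [0.5369 0.0126 0.1382] [ 0.5187 -0.0058  0.1152]
key 34 [ 0.4982 -0.3565  0.0726] [ 0.5078 -0.3505  0.0756] [ 0.4869 -0.361   0.07  ] ((497.8468017578125, -357.0291442871094), (22.675514221191406, 6.735836982727051), 16.93146514892578)
block 782 [ 0.4958 -0.3549  0.034 ] ((496.46014404296875, -356.6506652832031), (74.76715850830078, 56.78186798095703), 12.345132827758789)
[([243.1, 194.3], 0.62, np.int64(17328)), ([403.4, 298.0], 0.59, np.int64(139))]
```

Run:
```python
from h import *
ims=[]
for n,c0,zz in (("scene",(261.8,225.4),.096),("top",(292.4,226),.0938)):
    f=np.load(f"{n}0.npz")
    print(n,"ring",back(n,c0,z=zz).round(4))
    W=np.load(f"w_{n}.npy")
    # pen walls: fit angle via lines on straight inner/outer edges
    best=None
    for a in np.radians(np.arange(5,10,.1)):
        c,s=np.cos(a),np.sin(a);R=np.array([[c,-s],[s,c]])
        q=W[:,:2]@R
        hx,_=np.histogram(q[:,0],np.arange(.4,.9,.002));hy,_=np.histogram(q[:,1],np.arange(-.3,.3,.002))
        sc=(hx.astype(float)**2).sum()+(hy.astype(float)**2).sum()
        if best is None or sc>best[0]:best=(sc,np.degrees(a))
    print("yaw",best)
    u,v=map(int,c0)
    ims.append(cv2.resize(f["p"][v-15:v+15,u-20:u+20,::-1],(400,300),interpolation=cv2.INTER_CUBIC))
cv2.imwrite("pics/ring.png",np.hstack(ims))
ims=[]
for n,X in (("scene",[.55,-.107,.096]),("top",[.55,-.107,.094])):
    # rectify a 70mm patch at plane z
    f=np.load(f"{n}0.npz");S=300
    w=[(X[0]+.035,X[1]+.035),(X[0]+.035,X[1]-.035),(X[0]-.035,X[1]-.035),(X[0]-.035,X[1]+.035)]
    src=np.float32([proj(n,(a,b,X[2])) for a,b in w])
    H=cv2.getPerspectiveTransform(src,np.float32([[0,0],[S,0],[S,S],[0,S]]))
    im=cv2.warpPerspective(f["p"],H,(S,S),flags=cv2.INTER_CUBIC);ims.append(im[:,:,::-1])
cv2.imwrite("pics/rect.png",np.hstack(ims))
```

```text
scene ring [ 0.5574 -0.11    0.096 ]
yaw (np.float64(403710.0), np.float64(7.3999999999999915))
top ring [ 0.5513 -0.1069  0.0938]
yaw (np.float64(215324.0), np.float64(7.69999999999999))
```

View pics/rect.png

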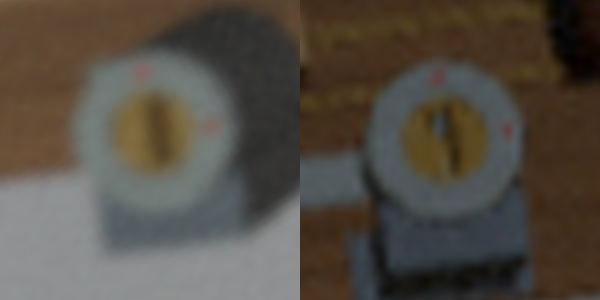

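Averaging the two cameras gives the wheel axis at about (0.548, 0.038), the spinner at (0.530, 0.002) and the keyway at (0.553, −0.107). The pen yaw is 7.5°, and the key is at (0.499, −0.358) with 13° yaw. In the rectified crop the ring centres are at (155,130) and (145,140), which agrees with the model. The two cameras differ from each other by about 3 mm. I'll move above the spinner now.

```bash
python3 -m creep '[[0,[0.19,-0.375,0],[0,0,0]],[0,[0.19,-0.375,0],[0,0,0]],[0,[0.19,-0.375,0],[0,0,0]],[0,[0.19,-0.375,0],[0,0,0]],[0,[0.19,-0.375,0],[0,0,0]],[0,[0.19,-0.375,0],[0,0,0]],[0,[0.19,-0.375,0],[0,0,0]],[0,[0.19,-0.375,0],[0,0,0]],[0,[0.19,-0.375,0],[0,0,0]],[0,[0.19,-0.375,0],[0,0,0]],[0,[0.19,-0.375,0],[0,0,0]],[0,[0.19,-0.375,0],[0,0,0]],[0,[0,0,0],[0,0,0]]]' 10
python3 - <<'E'
from h import *
ims=[]
for n in ("scene","top"):
    p,d=bot.capture(n);np.savez(f"{n}1.npz",p=p,d=d)
    t=bot.get_obs()["ee_pos"];uv=proj(n,t).astype(int);print(n,uv)
    q=np.ascontiguousarray(p[:,:,::-1]);cv2.circle(q,tuple(map(int,uv)),2,(0,255,0),1)
    u,v=uv;ims.append(cv2.resize(q[max(v-60,0):v+60,u-80:u+80],(400,300)))
cv2.imwrite("pics/g1.png",np.hstack(ims))
E
```

```text
time: 2.82
ee_pos: [0.5308, -0.0004, 0.2219]
orientation: [[-0.902, 0.432, -0.001], [0.432, 0.902, -0.001], [0.001, -0.001, -1.0]]
wrist_force: [-0.4, -0.3, 0.7]
width: 0.0879
scene [278 130]
top [232 228]
```

View pics/g1.png

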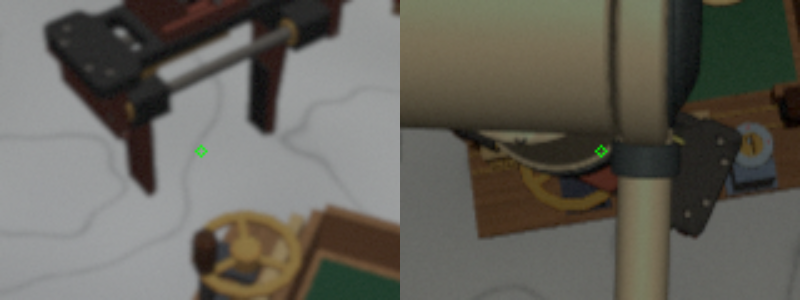

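```bash
python3 -m creep '[[0,[0,0.018,-0.25],[0,0,0]],[0,[0,0,-0.25],[0,0,0]],[0,[0,0,-0.25],[0,0,0]],[0,[0,0,-0.23],[0,0,0]],[0,[0,0,0],[0,0,0]],[1,[0,0,0],[0,0,0]],[1,[0,0,0],[0,0,0]],[1,[0,0,0],[0,0,0]],[1,[0,0,0],[0,0,0]],[1,[0,0,0],[0,0,0]],[1,[0,0,0],[0,0,0]],[1,[0,0,0],[0,0,0]]]' 20
python3 - <<'E'
from h import *
print(bot.get_obs()["wrist_force"],bot.get_obs()["moment"])
p,d=bot.capture("scene");cv2.imwrite("pics/g2.png",cv2.resize(p[110:260,190:390,::-1],(800,600),interpolation=cv2.INTER_CUBIC))
E
```

```text
time: 4.42
ee_pos: [0.5298, 0.0039, 0.1049]
orientation: [[-0.904, 0.428, -0.001], [0.428, 0.904, -0.002], [0.0, -0.002, -1.0]]
wrist_force: [-5.7, -11.6, 1.3]
width: 0.0214
[ -5.65486713 -11.63545812   1.30691688] [-1.98629756  0.99627697 -0.04940798]
```

View pics/g2.png

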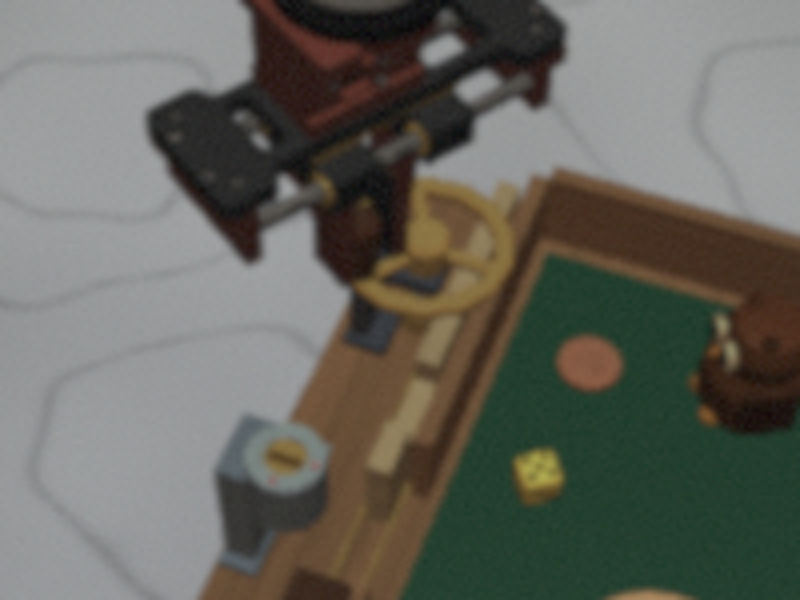

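The spinner is held at 21.4 mm opening, with a side force of about 13 N. The knob therefore sits a fraction of a mm farther from the axis than commanded. I'll compute the circle chords next.

Run:
```python
import numpy as np
a=np.radians(-117.6)-np.arange(0,35)*.25
q=40*np.stack([np.cos(a),np.sin(a)],1)
d=np.diff(q,axis=0)/120
for i in range(34): print(i+1,d[i].round(4).tolist())
```

```text
1 [-0.0683, 0.0474]
2 [-0.0544, 0.0628]
3 [-0.0372, 0.0743]
4 [-0.0177, 0.0812]
5 [0.003, 0.0831]
6 [0.0234, 0.0797]
7 [0.0424, 0.0715]
8 [0.0588, 0.0587]
9 [0.0715, 0.0424]
10 [0.0798, 0.0234]
11 [0.0831, 0.0029]
12 [0.0812, -0.0177]
13 [0.0743, -0.0373]
14 [0.0628, -0.0545]
15 [0.0473, -0.0683]
16 [0.0289, -0.0779]
17 [0.0088, -0.0827]
18 [-0.012, -0.0823]
19 [-0.0319, -0.0767]
20 [-0.0499, -0.0665]
21 [-0.0648, -0.052]
22 [-0.0757, -0.0344]
23 [-0.0818, -0.0146]
24 [-0.0829, 0.0061]
25 [-0.0788, 0.0264]
26 [-0.0698, 0.0451]
27 [-0.0565, 0.061]
28 [-0.0396, 0.0731]
29 [-0.0203, 0.0806]
30 [0.0002, 0.0831]
31 [0.0208, 0.0805]
32 [0.04, 0.0728]
33 [0.0568, 0.0607]
34 [0.0701, 0.0447]
```

```bash
python3 -m creep '[[1,[-0.003,-0.006,0],[0,0,0]],[1,[0,0,0],[0,0,0]],[1,[-0.0685,0.0475,0],[0,0,0]],[1,[0,0,0],[0,0,0]]]' 20
```

```text
time: 4.97
ee_pos: [0.5206, 0.0089, 0.1049]
orientation: [[-0.904, 0.428, -0.002], [0.428, 0.904, -0.001], [0.001, -0.002, -1.0]]
wrist_force: [-5.4, -4.6, 1.0]
width: 0.0195
```

```bash
python3 -m creep '[[1,[-0.0545,0.063,0],[0,0,0]],[1,[-0.037,0.0745,0],[0,0,0]],[1,[-0.0175,0.081,0],[0,0,0]],[1,[0.003,0.083,0],[0,0,0]],[1,[0,0,0],[0,0,0]]]'
```

```text
time: 5.6
ee_pos: [0.5081, 0.047, 0.1049]
orientation: [[-0.905, 0.426, -0.002], [0.426, 0.905, 0.002], [0.002, 0.001, -1.0]]
wrist_force: [-5.2, 2.5, 1.3]
width: 0.0193
```

```bash
python3 -m creep '[[1,[0.0235,0.08,0],[0,0,0]],[1,[0.0425,0.0715,0],[0,0,0]],[1,[0.059,0.0585,0],[0,0,0]],[1,[0.0715,0.0425,0],[0,0,0]],[1,[0.08,0.0235,0],[0,0,0]],[1,[0,0,0],[0,0,0]]]'
```

```text
time: 6.35
ee_pos: [0.5436, 0.0786, 0.105]
orientation: [[-0.904, 0.428, 0.002], [0.428, 0.904, -0.0], [-0.002, 0.001, -1.0]]
wrist_force: [2.4, -1.6, -0.9]
width: 0.0193
```

```bash
python3 -m creep '[[1,[0.083,0.003,0],[0,0,0]],[1,[0.081,-0.0175,0],[0,0,0]],[1,[0.0745,-0.0375,0],[0,0,0]],[1,[0.063,-0.0545,0],[0,0,0]],[1,[0.0475,-0.0685,0],[0,0,0]],[1,[0,0,0],[0,0,0]]]'
```

```text
time: 7.1
ee_pos: [0.5831, 0.0564, 0.1049]
orientation: [[-0.903, 0.429, -0.003], [0.429, 0.903, -0.001], [0.002, -0.003, -1.0]]
wrist_force: [-6.8, -6.1, 2.7]
width: 0.0198
```

```bash
python3 -m creep '[[1,[0.029,-0.078,0],[0,0,0]],[1,[0.009,-0.0825,0],[0,0,0]],[1,[-0.012,-0.0825,0],[0,0,0]],[1,[-0.032,-0.0765,0],[0,0,0]],[1,[-0.05,-0.0665,0],[0,0,0]],[1,[0,0,0],[0,0,0]]]'
```

```text
time: 7.85
ee_pos: [0.5765, 0.0114, 0.1049]
orientation: [[-0.904, 0.428, -0.001], [0.428, 0.904, 0.0], [0.001, -0.0, -1.0]]
wrist_force: [-4.5, 1.5, 0.8]
width: 0.0195
```

```bash
python3 -m creep '[[1,[-0.065,-0.052,0],[0,0,0]],[1,[-0.0755,-0.0345,0],[0,0,0]],[1,[-0.082,-0.0145,0],[0,0,0]],[1,[-0.083,0.006,0],[0,0,0]],[1,[-0.079,0.0265,0],[0,0,0]],[1,[0,0,0],[0,0,0]]]'
```

```text
time: 8.6
ee_pos: [0.5293, 0.003, 0.105]
orientation: [[-0.904, 0.428, -0.003], [0.428, 0.904, -0.001], [0.002, -0.002, -1.0]]
wrist_force: [-4.4, -3.2, -0.2]
width: 0.0197
```

```bash
python3 -m creep '[[1,[-0.07,0.045,0],[0,0,0]],[1,[-0.0565,0.061,0],[0,0,0]],[1,[-0.0395,0.073,0],[0,0,0]],[1,[-0.0205,0.0805,0],[0,0,0]],[1,[0,0.083,0],[0,0,0]],[1,[0,0,0],[0,0,0]]]'
```

```text
time: 9.35
ee_pos: [0.5088, 0.0455, 0.1052]
orientation: [[-0.905, 0.426, 0.0], [0.426, 0.905, 0.0], [-0.0, 0.0, -1.0]]
wrist_force: [-0.1, 0.1, 0.3]
width: 0.0003
```

Run:
```python
import numpy as np
from scipy.optimize import least_squares
q=np.array([(.5206,.0089),(.5081,.047),(.5436,.0786),(.5831,.0564),(.5765,.0114)])
r=least_squares(lambda c:np.hypot(*(q-c[:2]).T)-c[2],[.548,.038,.04]);print(r.x,r.fun)
```

```text
[0.54724189 0.03873103 0.04000989] [-1.38848477e-05 -4.10219617e-06  2.50656470e-05 -3.49455496e-05
  2.78669754e-05]
```

The grip slipped off: the opening is now 0. The wheel axis fit is excellent, (0.5472, 0.0387) with r 40.0. I'll raise the gripper and look.

```bash
python3 -m creep '[[1,[0,0,0.4],[0,0,0]],[0,[-0.2,0.3,0.4],[0,0,0]],[0,[-0.3,0.3,0],[0,0,0]],[0,[-0.3,0.3,0],[0,0,0]],[0,[-0.3,0.3,0],[0,0,0]],[0,[0,0,0],[0,0,0]]]'
python3 - <<'E'
from h import *
for n in ("scene","top"):
    p,d=bot.capture(n);np.savez(f"{n}2.npz",p=p,d=d)
    b=(190,110) if n=="scene" else (160,140)
    cv2.imwrite(f"pics/{n}2.png",cv2.resize(p[b[1]:b[1]+150,b[0]:b[0]+200,::-1],(800,600),interpolation=cv2.INTER_CUBIC))
    X,u,v=cloud(n,d)
    m=(np.hypot(X[:,0]-.547,X[:,1]-.039)<.055)&(X[:,2]>.112)&(X[:,2]<.15);print("spin",m.sum(),X[m].mean(0).round(4),X[m].max(0).round(4),X[m].min(0).round(4))
E
```

```text
time: 10.1
ee_pos: [0.376, 0.1892, 0.2001]
orientation: [[-0.906, 0.423, 0.001], [0.423, 0.906, 0.001], [-0.001, 0.001, -1.0]]
wrist_force: [1.0, 0.1, 0.5]
width: 0.047
spin 135 [ 0.5342 -0.0029  0.1295] [0.5416 0.0082 0.139 ] [ 0.5238 -0.0096  0.1124]
spin 92 [0.5276 0.0032 0.1321] [0.5371 0.0126 0.1388] [ 0.5193 -0.0057  0.1124]
```

View pics/scene2.png

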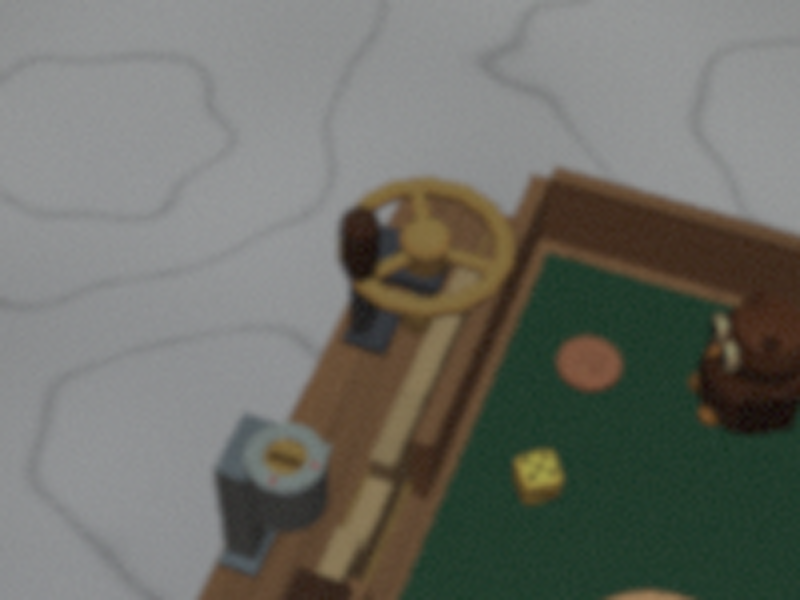

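View pics/top2.png

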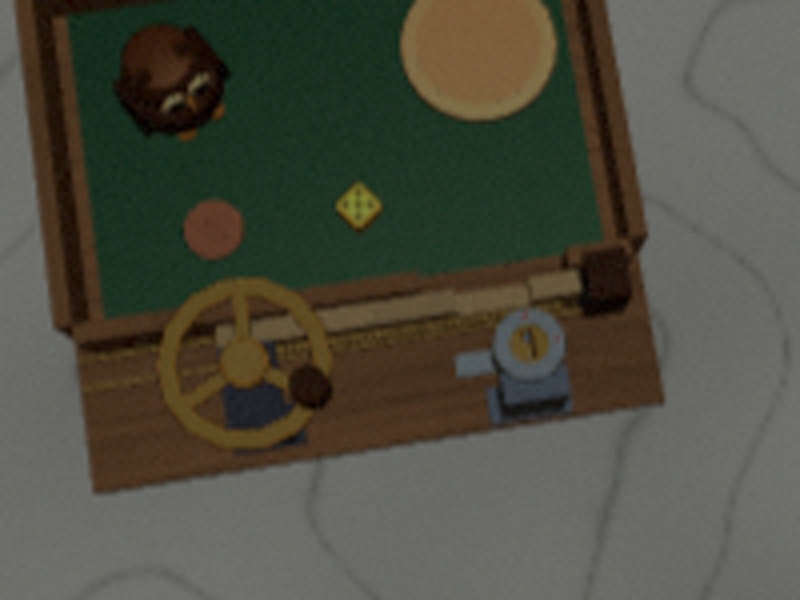

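Run:
```python
from h import *
ims=[]
for n,uv in (("scene",(272,250)),("top",(304,212))):
    f=np.load(f"{n}2.npz");u,v=uv
    ims.append(cv2.resize(f["p"][v-24:v+24,u-16:u+16,::-1],(400,600),interpolation=cv2.INTER_CUBIC))
    for t in("gate_edge","stop_face"):print(n,t,[(np.round(x["uv"],1).tolist(),round(x["p"],2)) for x in bot.mark_of(n,t)[:2]])
cv2.imwrite("pics/gap.png",np.clip(np.hstack(ims).astype(float)*1.7,0,255))
```

```text
scene gate_edge [([269.1, 257.6], 0.77)]
scene stop_face [([269.7, 256.2], 0.57)]
top gate_edge []
top stop_face [([300.4, 209.0], 0.84)][ WARN:0@1.693] global loadsave.cpp:1063 imwrite_ Unsupported depth image for selected encoder is fallbacked to CV_8U.
```

View pics/gap.png

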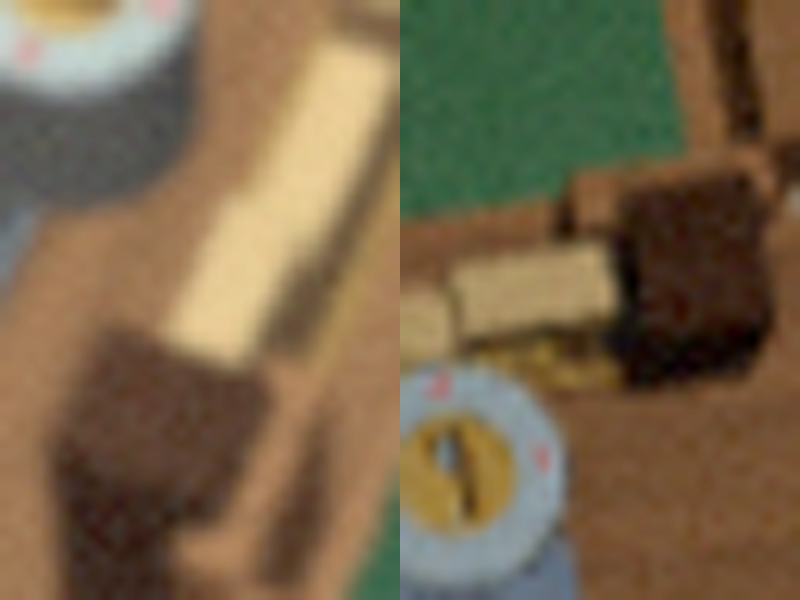

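The gap view shows the gate's end practically on the post's buffer: crop (180,345) in the scene view and (612,280) in the top view. The spinner has made exactly one full turn. The slip was probably the end stop, so I'll regrip firmly and push clockwise to confirm.

```bash
python3 -m creep '[[0,[0.213,-0.259,0],[0,0,0.0355]],[0,[0.213,-0.259,0],[0,0,0.0355]],[0,[0.213,-0.259,0],[0,0,0.0355]],[0,[0.213,-0.259,0],[0,0,0.0355]],[0,[0.213,-0.259,0],[0,0,0.0355]],[0,[0.213,-0.257,0],[0,0,0.0355]],[0,[0,0,0],[0,0,0]],[0,[0,0,0],[0,0,0]]]' 40
```

```text
time: 11.4
ee_pos: [0.5307, 0.0006, 0.1991]
orientation: [[-0.975, -0.223, -0.001], [-0.223, 0.975, 0.0], [0.001, 0.001, -1.0]]
wrist_force: [-0.4, 0.2, 0.4]
width: 0.0882
```

```bash
python3 -m creep '[[0,[-0.006,0.01,-0.2],[0,0,0]],[0,[0,0,-0.2],[0,0,0]],[0,[0,0,-0.2],[0,0,0]],[0,[0,0,-0.185],[0,0,0]],[0,[0,0,0],[0,0,0]],[0,[0,0,0],[0,0,0]]]' 40
```

```text
time: 12.15
ee_pos: [0.5303, 0.0026, 0.1066]
orientation: [[-0.974, -0.226, 0.002], [-0.226, 0.974, -0.0], [-0.001, -0.0, -1.0]]
wrist_force: [0.8, 0.1, -0.1]
width: 0.0876
```

```bash
python3 -m creep '[[1,[-0.004,0.002,0],[0,0,0]],[1,[0,0,0],[0,0,0]],[1,[0,0,0],[0,0,0]],[1,[0,0,0],[0,0,0]],[1,[0,0,0],[0,0,0]],[1,[0,0,0],[0,0,0]],[1,[0,0,0],[0,0,0]],[1,[0,0,0],[0,0,0]]]' 40
python3 -m creep '[[1,[-0.0075,0.0037,0],[0,0,0]],[1,[0,0,0],[0,0,0]]]' 40
```

```text
time: 13.15
ee_pos: [0.5295, 0.0021, 0.1052]
orientation: [[-0.974, -0.225, -0.0], [-0.225, 0.974, -0.001], [0.0, -0.0, -1.0]]
wrist_force: [-0.0, -1.8, 0.2]
width: 0.0193
time: 13.4
ee_pos: [0.5287, 0.0026, 0.1052]
orientation: [[-0.974, -0.225, 0.0], [-0.225, 0.974, -0.001], [-0.0, -0.001, -1.0]]
wrist_force: [1.3, -2.6, -0.2]
width: 0.0188
```

```bash
python3 -m creep '[[1,[-0.0075,0.0037,0],[0,0,0]],[1,[0,0,0],[0,0,0]]]' 40
python3 -m creep '[[1,[-0.0075,0.0037,0],[0,0,0]],[1,[0,0,0],[0,0,0]]]' 40
```

```text
time: 13.65
ee_pos: [0.5277, 0.0032, 0.1053]
orientation: [[-0.974, -0.225, -0.0], [-0.225, 0.974, -0.0], [0.0, -0.0, -1.0]]
wrist_force: [0.9, -2.1, -0.1]
width: 0.0194
time: 13.9
ee_pos: [0.5275, 0.0033, 0.1052]
orientation: [[-0.974, -0.225, 0.002], [-0.225, 0.974, -0.001], [-0.001, -0.001, -1.0]]
wrist_force: [4.5, -3.8, -2.6]
width: 0.0189
```

```bash
python3 -m creep '[[1,[-0.0075,0.0037,0],[0,0,0]],[1,[0,0,0],[0,0,0]]]' 40
python3 -m creep '[[1,[-0.0075,0.0037,0],[0,0,0]],[1,[0,0,0],[0,0,0]]]' 40
```

```text
time: 14.15
ee_pos: [0.5274, 0.0033, 0.1052]
orientation: [[-0.974, -0.225, 0.004], [-0.225, 0.974, -0.002], [-0.003, -0.002, -1.0]]
wrist_force: [7.6, -5.9, -3.9]
width: 0.0193
time: 14.4
ee_pos: [0.5273, 0.0033, 0.1053]
orientation: [[-0.974, -0.224, 0.006], [-0.224, 0.974, -0.002], [-0.005, -0.004, -1.0]]
wrist_force: [11.5, -7.6, -6.8]
width: 0.0189
```

The wheel now stands on a firm stop: 14 N along the tangent with no further motion, and the last 2 mm were wound. I'll ease off, release, lift, and go above the key.

```bash
python3 -m creep '[[1,[0.02,-0.01,0],[0,0,0]],[0,[0,0,0],[0,0,0]],[0,[0,0,0],[0,0,0]],[0,[0,0,0],[0,0,0]],[0,[0,0,0],[0,0,0]],[0,[0,0,0.2],[0,0,0]],[0,[0,0,0.3],[0,0,0]],[0,[0,0,0.3],[0,0,0]],[0,[-0.035,-0.429,0],[0,0,0]],[0,[-0.035,-0.429,0],[0,0,0]],[0,[-0.035,-0.429,0],[0,0,0]],[0,[-0.035,-0.429,0],[0,0,0]],[0,[-0.035,-0.429,0],[0,0,0]],[0,[-0.035,-0.429,0],[0,0,0]],[0,[-0.035,-0.429,0],[0,0,0]],[0,[0,0,0],[0,0,0]],[0,[0,0,0],[0,0,0]]]' 20
python3 - <<'E'
from h import *
ims=[]
for n in ("scene","top"):
    p,d=bot.capture(n);np.savez(f"{n}3.npz",p=p,d=d);X,u,v=cloud(n,d)
    m=(np.hypot(X[:,0]-.547,X[:,1]-.039)<.055)&(X[:,2]>.112)&(X[:,2]<.15)
    if m.sum():print("spin",m.sum(),X[m].max(0).round(4),X[m].min(0).round(4))
    u,v=(150,330) if n=="scene" else (304,212)
    r=(48,64) if n=="scene" else (24,32)
    ims.append(cv2.resize(p[v-r[0]:v+r[0],u-r[1]:u+r[1],::-1],(400,300),interpolation=cv2.INTER_CUBIC))
cv2.imwrite("pics/k3.png",np.hstack(ims))
E
```

```text
time: 16.52
ee_pos: [0.4982, -0.3564, 0.2011]
orientation: [[-0.974, -0.225, -0.0], [-0.225, 0.974, 0.001], [-0.0, 0.001, -1.0]]
wrist_force: [0.8, 0.0, 1.0]
width: 0.0881
spin 135 [0.5394 0.0084 0.1391] [ 0.5205 -0.0083  0.1122]
spin 91 [0.5348 0.0145 0.1385] [ 0.5172 -0.0046  0.1125]
```

View pics/k3.png

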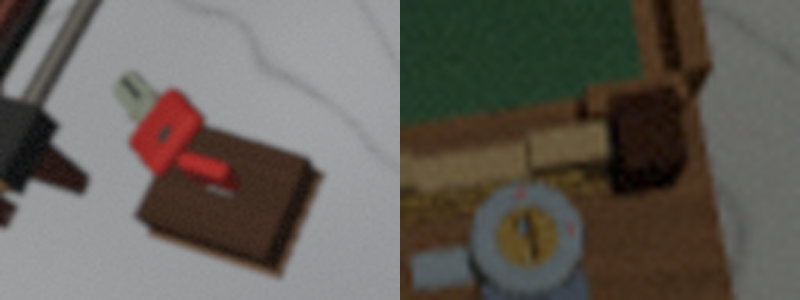

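The lying key appears in a different place now, at about scene (137,319). I'll check the full pictures.

Run:
```python
from h import *
for k in "23":
  for n in ("scene",):
    f=np.load(f"{n}{k}.npz");cv2.imwrite(f"pics/{n}full{k}.png",np.clip(f["p"][150:420,0:360,::-1]*1.2,0,255).astype(np.uint8).repeat(2,0).repeat(2,1))
```

```text
(no output)
```

View pics/scenefull2.png

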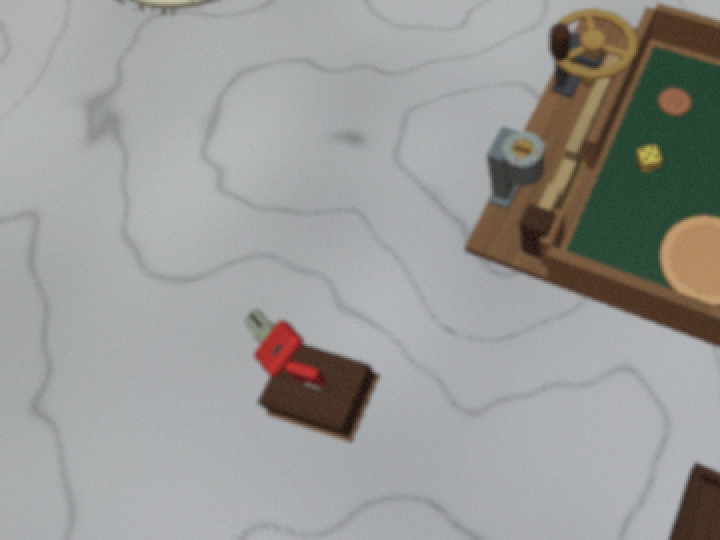

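View pics/scenefull3.png

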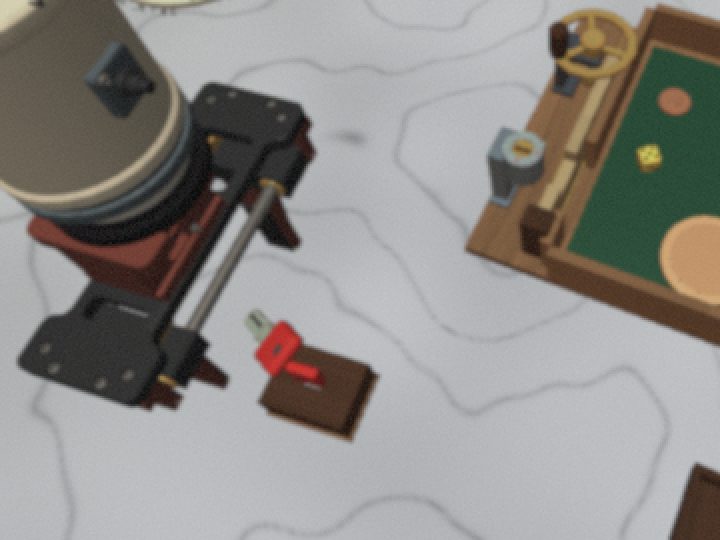

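The look-alike key was already moved by t≈10 s, when the gripper was nowhere near it. It now lies against or by the block. I'll measure it along with the target key and block again. The arm blocks the top view, so I'll use the top picture from step 2.

Run:
```python
from h import *
ims=[]
for n,k in (("scene","2"),("scene","3"),("top","2"),("top","3")):
    f=np.load(f"{n}{k}.npz");X,u,v=cloud(n,f["d"]);col=f["p"][v,u].astype(int)
    near=np.hypot(X[:,0]-.5,X[:,1]+.36)<.13
    m=near&(X[:,2]>.03)&(X[:,2]<.045)&(col[:,0]<90)
    if m.sum()>50: print(n,k,"block",m.sum(),cv2.minAreaRect((X[m][:,:2]*1000).astype(np.float32)))
    red=near&(col[:,0]>80)&(col[:,1]<65)&(col[:,2]<65)&(X[:,2]<.1)
    if red.sum()==0: continue
    im=np.zeros(f["d"].shape,np.uint8);im[v[red],u[red]]=1
    nc,lab,st,ce=cv2.connectedComponentsWithStats(im)
    for i in range(1,nc):
        if st[i,4]>8:
            mm=red&(lab[v,u]==i);print(n,k,ce[i].round(0),st[i,4],"min",X[mm].min(0).round(3),"max",X[mm].max(0).round(3))
    u,v=(140,325) if n=="scene" else (405,265)
    ims.append(cv2.resize(f["p"][v-30:v+30,u-40:u+40,::-1],(400,300),interpolation=cv2.INTER_CUBIC))
cv2.imwrite("pics/k4.png",np.vstack([np.hstack(ims[:2]),np.hstack((ims[2:]*2)[:2])]))
```

```text
scene 2 block 1263 ((499.7417297363281, -359.4546813964844), (74.55767822265625, 54.428985595703125), 12.496661186218262)
scene 2 [142. 327.] 484 min [ 0.441 -0.372  0.035] max [ 0.512 -0.332  0.078]
scene 3 block 1262 ((499.8778076171875, -359.30859375), (74.56230926513672, 54.384403228759766), 12.401220321655273)
scene 3 [143. 327.] 497 min [ 0.442 -0.372  0.034] max [ 0.513 -0.332  0.077]
top 2 block 690 ((484.4512634277344, -352.88348388671875), (96.46073913574219, 68.65552520751953), 12.597907066345215)
top 2 [413. 250.] 47 min [ 0.485 -0.374  0.031] max [ 0.51  -0.351  0.076]
top 2 [407. 272.] 268 min [ 0.436 -0.373  0.031] max [ 0.472 -0.329  0.059]
top 3 block 359 ((481.9724426269531, -342.1579284667969), (99.4589614868164, 33.79471969604492), 3.2469043731689453)
top 3 [406. 273.] 226 min [ 0.436 -0.368  0.032] max [ 0.472 -0.329  0.058]
```

View pics/k4.png

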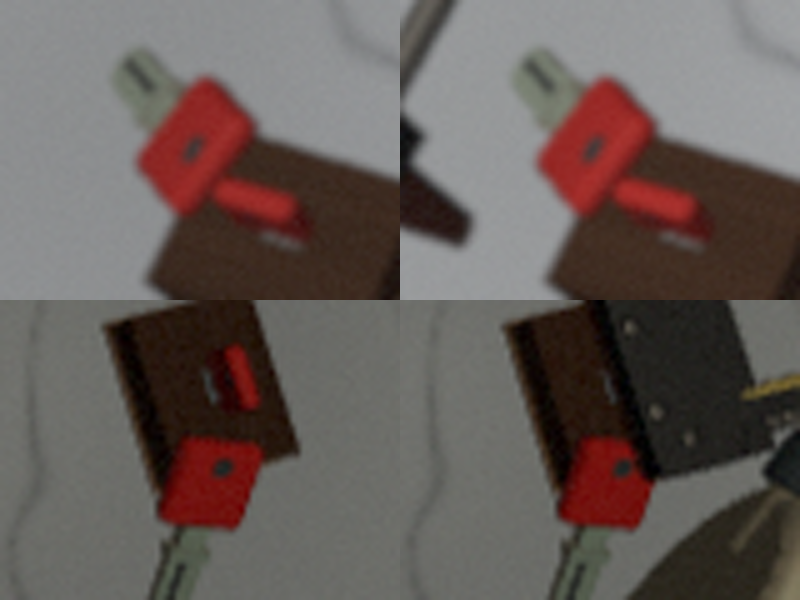

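The larger look-alike now leans on the block's −x edge, at crop (200,145), with its head at x 0.44–0.47. Block and target key have not moved: the key's head is at x 0.485–0.512. My fingers span about x 0.478–0.508 while open, so they just clear the look-alike. I'll descend part-way and check.

```bash
python3 -m creep '[[0,[0.008,-0.006,-0.24],[0,0,0]],[0,[0,0,-0.24],[0,0,0]],[0,[0,0,-0.24],[0,0,0]],[0,[0,0,-0.24],[0,0,0]],[0,[0,0,-0.12],[0,0,0]],[0,[0,0,0],[0,0,0]]]' 20
python3 - <<'E'
from h import *
ims=[]
for n in ("scene","top"):
    p,d=bot.capture(n)
    u,v=(150,325) if n=="scene" else (405,265)
    ims.append(cv2.resize(p[v-45:v+45,u-60:u+60,::-1],(400,300),interpolation=cv2.INTER_CUBIC))
cv2.imwrite("pics/k5.png",np.hstack(ims))
E
```

```text
time: 17.38
ee_pos: [0.499, -0.3566, 0.071]
orientation: [[-0.974, -0.227, -0.001], [-0.227, 0.974, 0.001], [0.001, 0.001, -1.0]]
wrist_force: [-0.1, 0.0, 0.9]
width: 0.0879
```

View pics/k5.png

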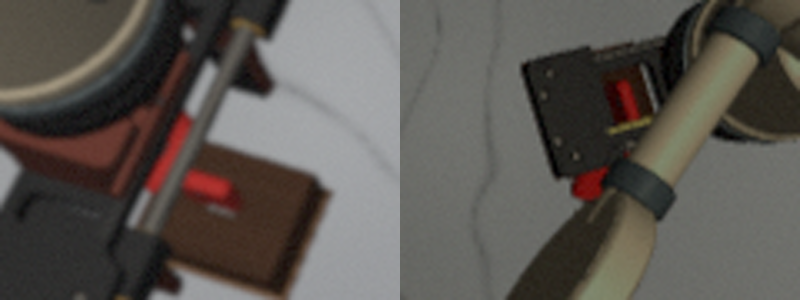

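```bash
python3 -m creep '[[0,[0,0,-0.1],[0,0,0]],[0,[0,0,-0.12],[0,0,0]],[0,[0,0,0],[0,0,0]]]' 20
python3 -m creep '[[1,[0,0,0],[0,0,0]],[1,[0,0,0],[0,0,0]],[1,[0,0,0],[0,0,0]],[1,[0,0,0],[0,0,0]],[1,[0,0,0],[0,0,0]],[1,[0,0,0],[0,0,0]],[1,[0,0,0],[0,0,0]],[1,[0,0,0],[0,0,0]]]' 20
```

```text
time: 17.85
ee_pos: [0.4981, -0.3569, 0.0429]
orientation: [[-0.974, -0.225, -0.003], [-0.225, 0.974, 0.002], [0.002, 0.003, -1.0]]
wrist_force: [0.2, -0.6, 0.0]
width: 0.0874
time: 18.85
ee_pos: [0.4991, -0.3576, 0.0453]
orientation: [[-0.974, -0.225, 0.0], [-0.225, 0.974, -0.0], [-0.0, -0.0, -1.0]]
wrist_force: [-0.1, 0.7, -0.2]
width: 0.0112
```

```bash
python3 -m creep '[[1,[0,0,0],[0,0,0]],[1,[0,0,0],[0,0,0]],[1,[0,0,0.1],[0,0,0]],[1,[0,0,0.2],[0,0,0]],[1,[0,0,0.3],[0,0,0]],[1,[0,0,0.4],[0,0,0]],[1,[0,0,0],[0,0,0]]]' 50
python3 - <<'E'
from h import *
ims=[]
print(bot.get_obs()["width"],bot.get_obs()["wrist_force"])
for n in ("scene","top"):
    p,d=bot.capture(n);np.savez(f"{n}6.npz",p=p,d=d)
    u,v=(150,305) if n=="scene" else (405,265)
    ims.append(cv2.resize(p[v-60:v+60,u-80:u+80,::-1],(400,300),interpolation=cv2.INTER_CUBIC))
cv2.imwrite("pics/k6.png",np.hstack(ims))
E
```

```text
time: 19.73
ee_pos: [0.5006, -0.3582, 0.1713]
orientation: [[-0.974, -0.226, 0.007], [-0.226, 0.974, -0.004], [-0.006, -0.006, -1.0]]
wrist_force: [-0.3, 0.6, 0.3]
width: 0.0085
0.008529531137752174 [-0.28739895  0.62255427  0.33676813]
```

View pics/k6.png

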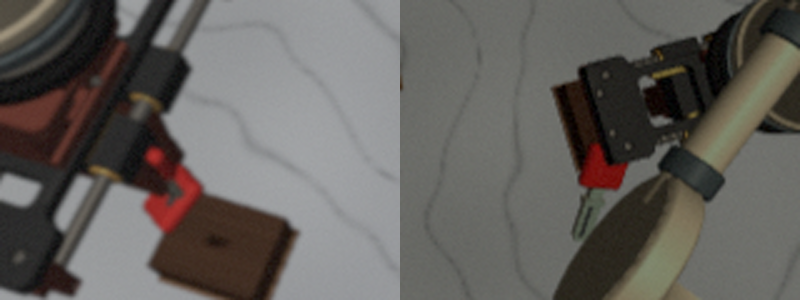

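The key is held, the block's slot at (215,240) is empty, and the look-alike stayed put. I'll go above the lock, turning −5.5° to the slot's direction.

```bash
python3 -m creep '[[1,[0.074,0.348,0],[0,0,-0.006]],[1,[0.074,0.348,0],[0,0,-0.006]],[1,[0.074,0.348,0],[0,0,-0.006]],[1,[0.074,0.348,0],[0,0,-0.006]],[1,[0.074,0.348,0],[0,0,-0.0065]],[1,[0.074,0.348,0],[0,0,0]],[1,[0,0,0],[0,0,0]],[1,[0,0,0],[0,0,0]],[1,[0,0,0],[0,0,0]]]' 50
python3 - <<'E'
from h import *
o=bot.get_obs();print(o["width"],o["ee_pos"],o["orientation"].tolist() if hasattr(o["orientation"],"tolist") else 0,o["joint_pos"])
ims=[]
for n in ("scene","top"):
    p,d=bot.capture(n);np.savez(f"{n}7.npz",p=p,d=d)
    for t in("key_grip","key","keyway"):print(n,t,[(np.round(x["uv"],1).tolist(),round(x["p"],2)) for x in bot.mark_of(n,t)[:3]])
    u,v=(258,200) if n=="scene" else (292,225)
    ims.append(cv2.resize(p[v-45:v+45,u-30:u+30,::-1],(400,600),interpolation=cv2.INTER_CUBIC))
cv2.imwrite("pics/k7.png",np.hstack(ims))
E
```

```text
time: 20.95
ee_pos: [0.5519, -0.108, 0.1645]
orientation: [[-0.992, -0.13, -0.001], [-0.13, 0.992, 0.0], [0.001, 0.0, -1.0]]
wrist_force: [-0.4, -0.1, -0.3]
width: 0.0089
0.008892231341145323 [ 0.55185017 -0.10803409  0.1644538 ] [[-0.9915344533600654, -0.12983567534866097, -0.0014578088741986006], [-0.12983593712573135, 0.9915354870284578, 8.598791842272312e-05], [0.0014343049326127205, 0.00027453596502064154, -0.9999989336991136]] [-2.53646365e-01 -1.29245194e-02  1.44011038e+00 -2.85577760e-04
  1.71583953e+00 -1.95468722e+00]
scene key_grip [([137.4, 324.9], 0.62), ([254.2, 195.4], 0.55), ([161.0, 348.8], 0.54)]
scene key [([127.8, 312.6], 0.66), ([259.6, 203.6], 0.49)]
scene keyway [([262.5, 224.4], 0.48)]
top key_grip [([404.4, 268.8], 0.78)]
top key [([400.7, 285.7], 0.85)]
top keyway []
```

View pics/k7.png

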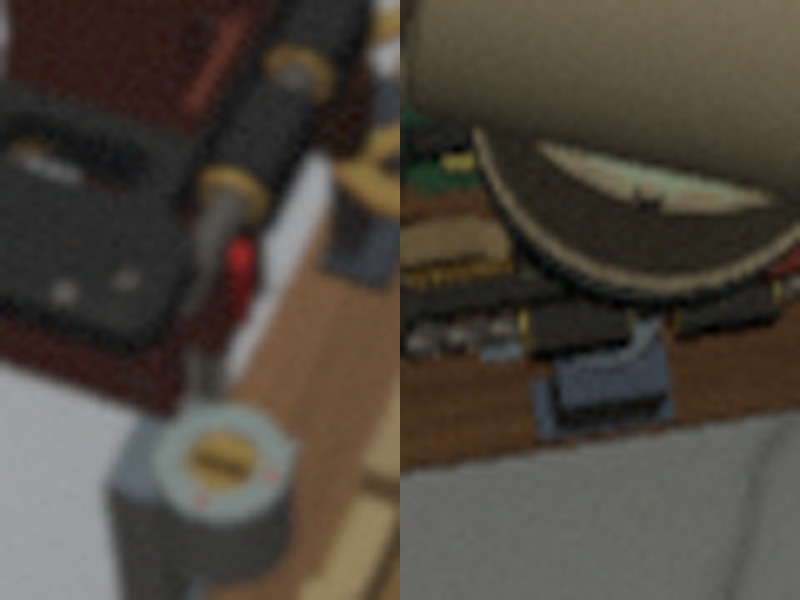

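```bash
cat > ov.py <<'E'
from h import *
OFF=np.array([.0017,-.0031,0.0])
def box(n,T,R,b,q,o,s,colr):
    c=[T+R@np.array([x,y,z]) for x in b[0] for y in b[1] for z in b[2]]
    uv=[(proj(n,X+OFF)-o)*s for X in c]
    for i in range(8):
        for j in range(i):
            if bin(i^j).count("1")==1: cv2.line(q,tuple(map(int,uv[i])),tuple(map(int,uv[j])),colr,1,cv2.LINE_AA)
def overlay(img,tcp,yaw,dx=0,name="ov",dz=0):
    a=np.radians(yaw);R=np.array([[np.cos(a),-np.sin(a),0],[np.sin(a),np.cos(a),0],[0,0,1]])
    T=np.array(tcp)+[0,0,-.008+dz]+R@np.array([dx,0,0])
    u,v=228,155;s=10
    q=cv2.resize(img[v:v+90,u:u+60,::-1],None,fx=s*.66,fy=s*.66,interpolation=cv2.INTER_CUBIC);s=s*.66
    q0=q.copy();o=np.array([u,v])
    box("scene",T,R,((-.014,.014),(-.0045,.0045),(.012,.042)),q,o,s,(0,255,255))
    box("scene",T,R,((-.006,.006),(-.002,.002),(-.028,0)),q,o,s,(0,255,0))
    box("scene",T,R,((-.007,.007),(-.0035,.0035),(0,.004)),q,o,s,(255,255,0))
    cv2.imwrite(f"pics/{name}.png",np.hstack([q0,q]))
E
python3 - <<'E'
from ov import *
xs=[]
for i in range(4):
    p,d=bot.capture("scene");xs.append(bot.get_obs()["ee_pos"])
print(np.array(xs).round(4))
overlay(p,np.mean(xs,0),7.5)
E
```

```text
[[ 0.5524 -0.1073  0.1653]
 [ 0.5523 -0.1072  0.1653]
 [ 0.5524 -0.1071  0.1653]
 [ 0.5524 -0.1071  0.1653]]
```

View pics/ov.png

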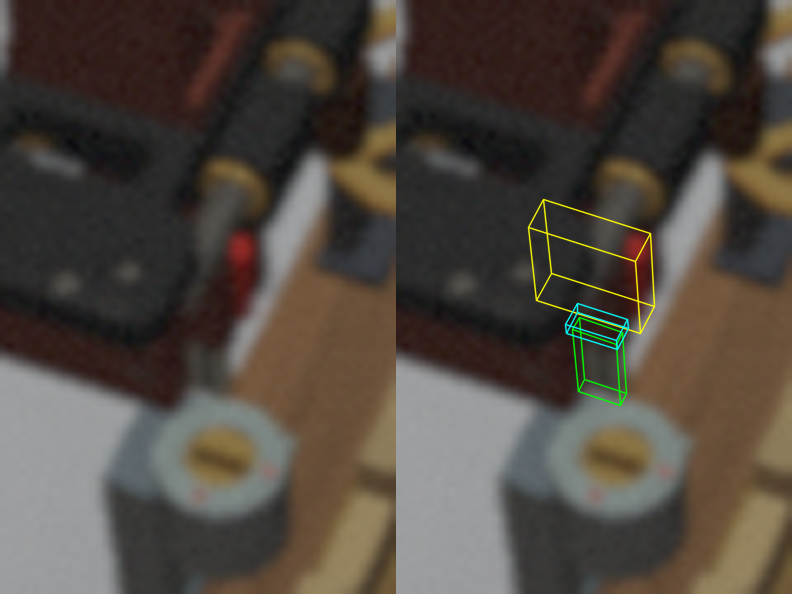

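The overlay of the held key fits the visible red edge (245,275) and the blade (207,370) within about 1 mm, so the offset in the grip is near zero. The arm has settled at (0.5524, −0.1071). I'll descend to just over the mouth and then go slowly.

```bash
python3 -m creep '[[1,[0.003,0.004,-0.15],[0,0,0]],[1,[0,0,-0.1],[0,0,0]],[1,[0,0,0],[0,0,0]],[1,[0,0,0],[0,0,0]],[1,[0,0,0],[0,0,0]]]' 50
python3 - <<'E'
from ov import *
p,d=bot.capture("scene");t=bot.get_obs()["ee_pos"];print(t)
overlay(p,t,7.5,name="ov2")
E
```

```text
time: 22.18
ee_pos: [0.553, -0.1066, 0.1359]
orientation: [[-0.991, -0.131, 0.001], [-0.131, 0.991, -0.0], [-0.001, -0.0, -1.0]]
wrist_force: [0.4, -0.1, -1.2]
width: 0.0086
[ 0.55297893 -0.10663789  0.13588333]
```

View pics/ov2.png

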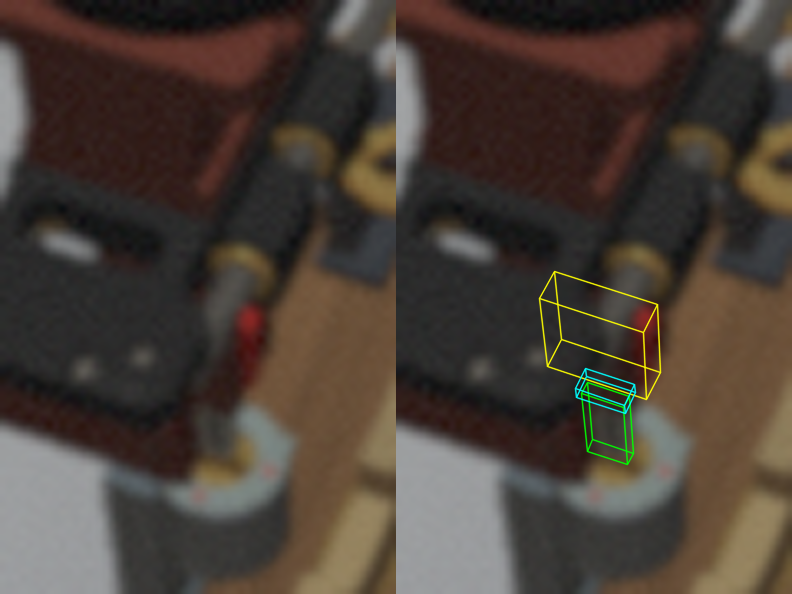

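```bash
python3 -m creep '[[1,[0,0.003,-0.025],[0,0,0]],[1,[0,0,-0.025],[0,0,0]],[1,[0,0,0],[0,0,0]]]' 50
python3 -m creep '[[1,[0,0,-0.017],[0,0,0]],[1,[0,0,0],[0,0,0]]]' 50
```

```text
time: 22.6
ee_pos: [0.5526, -0.1065, 0.1288]
orientation: [[-0.991, -0.131, -0.0], [-0.131, 0.991, -0.0], [0.0, -0.0, -1.0]]
wrist_force: [0.0, -1.2, -2.2]
width: 0.0088
time: 22.85
ee_pos: [0.5527, -0.1065, 0.1272]
orientation: [[-0.991, -0.131, 0.0], [-0.131, 0.991, -0.0], [-0.0, -0.0, -1.0]]
wrist_force: [0.9, -1.6, -0.6]
width: 0.0085
```

The blade is in the mouth by about 3 mm, with low force. I'll keep going.

```bash
python3 -m creep '[[1,[0,0,-0.017],[0,0,0]],[1,[0,0,-0.017],[0,0,0]],[1,[0,0,0],[0,0,0]]]' 50
python3 -m creep '[[1,[0,0,-0.012],[0,0,0]],[1,[0,0,-0.012],[0,0,0]],[1,[0,0,0],[0,0,0]]]' 50
```

```text
time: 23.22
ee_pos: [0.5528, -0.1065, 0.123]
orientation: [[-0.991, -0.131, 0.0], [-0.131, 0.991, -0.0], [-0.0, -0.0, -1.0]]
wrist_force: [1.3, -2.6, -1.2]
width: 0.0086
time: 23.6
ee_pos: [0.5527, -0.1065, 0.1203]
orientation: [[-0.991, -0.131, 0.0], [-0.131, 0.991, -0.0], [0.0, -0.0, -1.0]]
wrist_force: [0.3, -3.5, 0.6]
width: 0.009
```

```bash
python3 -m creep '[[1,[0,-0.005,-0.012],[0,0,0]],[1,[0,0,-0.008],[0,0,0]],[1,[0,0,0],[0,0,0]]]' 50
python3 -m creep '[[1,[0,0,-0.008],[0,0,0]],[1,[0,0,-0.008],[0,0,0]],[1,[0,0,0],[0,0,0]]]' 50
```

```text
time: 23.98
ee_pos: [0.5529, -0.1065, 0.118]
orientation: [[-0.991, -0.131, 0.0], [-0.131, 0.991, 0.0], [-0.0, 0.0, -1.0]]
wrist_force: [0.6, -0.6, 2.0]
width: 0.0083
time: 24.35
ee_pos: [0.553, -0.1066, 0.117]
orientation: [[-0.991, -0.131, 0.001], [-0.131, 0.991, 0.0], [-0.001, 0.0, -1.0]]
wrist_force: [-1.4, -0.0, 7.3]
width: 0.0088
```

A pin catches, with 7 N building up. I'll sway along x while pushing gently.

```bash
python3 -m creep '[[1,[-0.0125,-0.0016,-0.008],[0,0,0]],[1,[0,0,0],[0,0,0]],[1,[0.025,0.0032,0],[0,0,0]],[1,[0,0,0],[0,0,0]],[1,[-0.0125,-0.0016,0],[0,0,0]],[1,[0,0,0],[0,0,0]]]' 50
```

```text
time: 25.1
ee_pos: [0.5535, -0.1065, 0.115]
orientation: [[-0.991, -0.132, 0.002], [-0.132, 0.991, 0.001], [-0.002, 0.0, -1.0]]
wrist_force: [5.6, -0.2, 0.9]
width: 0.0091
```

```bash
python3 -m creep '[[1,[0,0,-0.008],[0,0,0]],[1,[0,0,-0.008],[0,0,0]],[1,[0,0,0],[0,0,0]]]' 50
python3 -m creep '[[1,[0,0,-0.008],[0,0,0]],[1,[0,0,-0.008],[0,0,0]],[1,[0,0,0],[0,0,0]]]' 50
```

```text
time: 25.48
ee_pos: [0.5535, -0.1065, 0.1144]
orientation: [[-0.991, -0.132, 0.003], [-0.132, 0.991, 0.0], [-0.003, -0.0, -1.0]]
wrist_force: [3.7, 1.8, 5.9]
width: 0.0088
time: 25.85
ee_pos: [0.553, -0.1068, 0.1108]
orientation: [[-0.991, -0.131, 0.001], [-0.131, 0.991, 0.0], [-0.001, 0.0, -1.0]]
wrist_force: [5.7, 0.5, 1.6]
width: 0.0089
```

```bash
python3 -m creep '[[1,[0.005,0,-0.012],[0,0,0]],[1,[0,0,-0.012],[0,0,0]],[1,[0,0,0],[0,0,0]]]' 50
python3 -m creep '[[1,[0,0,-0.008],[0,0,0]],[1,[0,0,-0.008],[0,0,0]],[1,[0,0,0],[0,0,0]]]' 50
```

```text
time: 26.22
ee_pos: [0.5531, -0.1067, 0.1077]
orientation: [[-0.991, -0.131, -0.001], [-0.131, 0.991, 0.0], [0.001, 0.0, -1.0]]
wrist_force: [4.2, -0.2, 0.7]
width: 0.0087
time: 26.6
ee_pos: [0.5532, -0.1068, 0.1066]
orientation: [[-0.991, -0.131, -0.0], [-0.131, 0.991, -0.0], [0.0, -0.0, -1.0]]
wrist_force: [3.4, -0.0, 3.9]
width: 0.0088
```

Now the third pin, at about 23 mm deep.

```bash
python3 -m creep '[[1,[-0.0125,-0.0016,-0.012],[0,0,0]],[1,[0,0,0],[0,0,0]],[1,[0.0125,0.0016,0],[0,0,0]],[1,[0,0,0],[0,0,0]]]' 50
python3 -m creep '[[1,[0,0,-0.008],[0,0,0]],[1,[0,0,-0.008],[0,0,0]],[1,[0,0,0],[0,0,0]]]' 50
```

```text
time: 27.1
ee_pos: [0.5531, -0.1069, 0.106]
orientation: [[-0.991, -0.131, 0.0], [-0.131, 0.991, -0.0], [0.0, -0.0, -1.0]]
wrist_force: [-1.4, 1.5, 8.1]
width: 0.0088
time: 27.48
ee_pos: [0.5532, -0.1069, 0.1057]
orientation: [[-0.991, -0.131, 0.001], [-0.131, 0.991, -0.001], [-0.001, -0.001, -1.0]]
wrist_force: [-2.8, 2.2, 14.7]
width: 0.0085
```

```bash
python3 -m creep '[[1,[-0.0125,-0.0016,0],[0,0,0]],[1,[0,0,0],[0,0,0]]]' 50
python3 -m creep '[[1,[0.025,0.0032,0],[0,0,0]],[1,[0,0,0],[0,0,0]]]' 50
python3 -m creep '[[1,[-0.0125,-0.0016,0],[0,0,0]],[1,[0,0,0],[0,0,0]]]' 50
```

```text
time: 27.72
ee_pos: [0.5529, -0.1069, 0.1058]
orientation: [[-0.991, -0.131, 0.004], [-0.131, 0.991, -0.0], [-0.004, -0.001, -1.0]]
wrist_force: [2.5, 1.9, 11.7]
width: 0.0083
time: 27.98
ee_pos: [0.5535, -0.1069, 0.1056]
orientation: [[-0.991, -0.131, -0.002], [-0.131, 0.991, -0.001], [0.002, -0.001, -1.0]]
wrist_force: [-7.9, 1.5, 17.4]
width: 0.0091
time: 28.22
ee_pos: [0.5533, -0.1069, 0.1057]
orientation: [[-0.991, -0.131, 0.002], [-0.131, 0.991, -0.001], [-0.001, -0.001, -1.0]]
wrist_force: [-3.0, 3.1, 13.4]
width: 0.0088
```

```bash
python3 -m creep '[[1,[0,0,-0.008],[0,0,0]],[1,[-0.0125,-0.0016,0],[0,0,0]],[1,[0,0,0],[0,0,0]]]' 60
python3 -m creep '[[1,[0.025,0.0032,-0.004],[0,0,0]],[1,[0,0,0],[0,0,0]]]' 60
python3 - <<'E'
from ov import *
p,d=bot.capture("scene");t=bot.get_obs()["ee_pos"];print(t)
overlay(p,t,7.5,name="ov3",dz=-.001)
E
```

```text
time: 28.6
ee_pos: [0.5531, -0.1069, 0.1056]
orientation: [[-0.991, -0.131, 0.005], [-0.131, 0.991, -0.001], [-0.005, -0.001, -1.0]]
wrist_force: [1.2, 2.6, 14.5]
width: 0.0083
time: 28.85
ee_pos: [0.5536, -0.1069, 0.1054]
orientation: [[-0.991, -0.131, -0.001], [-0.131, 0.991, -0.001], [0.001, -0.001, -1.0]]
wrist_force: [-9.9, 1.7, 22.2]
width: 0.0088
[ 0.5535978  -0.10685403  0.10538077]
```

View pics/ov3.png

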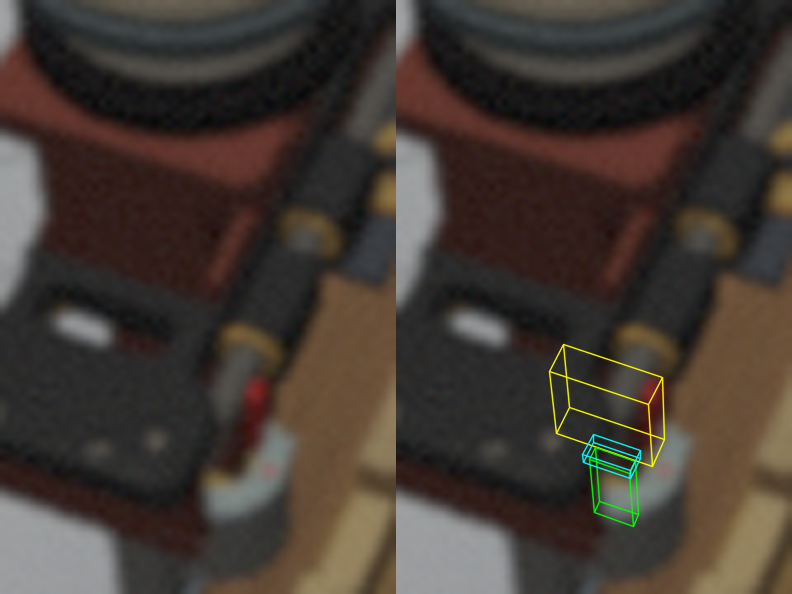

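```bash
python3 -m creep '[[1,[-0.025,-0.0032,0],[0,0,0]],[1,[-0.0125,-0.0016,0],[0,0,0]],[1,[0,0,0],[0,0,0]]]' 60
python3 -m creep '[[1,[0,0,-0.008],[0,0,0]],[1,[0,0,0],[0,0,0]]]' 60
```

```text
time: 29.28
ee_pos: [0.5528, -0.107, 0.1056]
orientation: [[-0.991, -0.132, 0.008], [-0.132, 0.991, -0.0], [-0.008, -0.002, -1.0]]
wrist_force: [4.7, 3.1, 14.1]
width: 0.0089
time: 29.52
ee_pos: [0.5529, -0.107, 0.1055]
orientation: [[-0.991, -0.132, 0.009], [-0.132, 0.991, -0.001], [-0.009, -0.002, -1.0]]
wrist_force: [3.9, 4.3, 18.4]
width: 0.0088
```

```bash
python3 -m creep '[[1,[0.0125,0,-0.008],[0,0,0]],[1,[0,0,0],[0,0,0]]]' 60
python3 -m creep '[[1,[0.0125,0,0],[0,0,0]],[1,[0,0,0],[0,0,0]]]' 60
python3 -m creep '[[1,[-0.0125,0,-0.006],[0,0,0]],[1,[0,0,0],[0,0,0]]]' 60
```

```text
time: 29.78
ee_pos: [0.5532, -0.107, 0.1053]
orientation: [[-0.991, -0.132, 0.006], [-0.132, 0.991, -0.001], [-0.006, -0.001, -1.0]]
wrist_force: [-3.3, 3.9, 24.3]
width: 0.0084
time: 30.02
ee_pos: [0.5534, -0.107, 0.1052]
orientation: [[-0.991, -0.131, 0.003], [-0.131, 0.991, -0.0], [-0.003, -0.001, -1.0]]
wrist_force: [-7.4, 3.5, 26.0]
width: 0.0091
time: 30.28
ee_pos: [0.5532, -0.107, 0.1052]
orientation: [[-0.991, -0.132, 0.007], [-0.132, 0.991, -0.001], [-0.007, -0.002, -1.0]]
wrist_force: [-3.7, 4.0, 25.4]
width: 0.0087
```

Run:
```python
from ov import *
p,d=bot.capture("scene");t=bot.get_obs()["ee_pos"];np.savez("scene8.npz",p=p,d=d)
f7=np.load("scene7.npz")["p"]
def prof(q):
    q=q.astype(float);r=q[:,:,2]-.5*(q[:,:,0]+q[:,:,1]);return r
for name in("ov","ov2","ov3"):
    q=cv2.imread(f"pics/{name}.png")[:,:396];r=prof(q);r[:,:225]=0;r[:,275:]=0
    if name=="ov":r[:225]=0
    if name=="ov2":r[:290]=0
    if name=="ov3":r[:360]=0
    m=r>45
    v,u=np.nonzero(m);w=r[m]
    print(name,m.sum(),"cen",(u*w).sum()/w.sum()/6.6+228,(v*w).sum()/w.sum()/6.6+155,"rows",v.min()/6.6+155,v.max()/6.6+155)
# predicted rows of head +x top edge & grip for TCPs
a=np.radians(7.5);R=np.array([[np.cos(a),-np.sin(a),0],[np.sin(a),np.cos(a),0],[0,0,1]])
for T in ([.5524,-.1071,.1653],[.553,-.1066,.1359],[.5536,-.1069,.1054]):
    print([proj("scene",np.array(T)+OFF+R@np.array([.014,0,h-.008])).round(2).tolist() for h in (.042,.027,.012)])
```

```text
ov 1405 cen 264.4900650580799 196.24706568799752 rows 190.15151515151516 223.33333333333334
ov2 1321 cen 265.87958910342024 205.74815008329165 rows 201.36363636363637 213.03030303030303
ov3 773 cen 266.75552862670963 215.46408311319001 rows 212.42424242424244 220.15151515151516
[[265.51, 192.49], [265.8, 198.1], [266.08, 203.5]]
[[266.54, 203.22], [266.8, 208.42], [267.05, 213.43]]
[[267.28, 213.87], [267.51, 218.69], [267.74, 223.33]]
```

Run:
```python
from ov import *
def rz(p,d,lo):
    X,u,v=cloud("scene",d);c=p[v,u].astype(int)
    m=(np.hypot(X[:,0]-.556,X[:,1]+.11)<.03)&(c[:,0]-c[:,1]>45)&(c[:,0]>80)&(v>lo)&(v<lo+25)
    z=np.sort(X[m,2]);return m.sum(),z[-6:].round(4),np.median(z).round(4),X[m].mean(0).round(4)
f=np.load("scene7.npz");print("tcp .1653",rz(f["p"],f["d"],186))
for i in range(3):
    p,d=bot.capture("scene");print(bot.get_obs()["ee_pos"][2],rz(p,d,206))
f=np.load("scene0.npz");X,u,v=cloud("scene",f["d"]);c=f["p"][v,u].astype(int)
m=(np.hypot(X[:,0]-.4995,X[:,1]+.359)<.03)&(c[:,0]-c[:,1]>45)&(c[:,0]>80)
print(m.sum(),np.sort(X[m,2])[-12:].round(4))
```

```text
tcp .1653 (np.int64(18), array([0.1941, 0.1943, 0.1953, 0.1985, 0.2015, 0.2052]), np.float64(0.1929), array([ 0.5639, -0.1077,  0.1937]))
0.10521878667925938 (np.int64(13), array([0.1344, 0.1345, 0.1347, 0.1355, 0.1359, 0.1366]), np.float64(0.1332), array([ 0.565 , -0.1058,  0.1329]))
0.10521869692706266 (np.int64(13), array([0.1344, 0.135 , 0.135 , 0.1354, 0.1357, 0.1357]), np.float64(0.1328), array([ 0.5649, -0.1056,  0.1326]))
0.10523760877398403 (np.int64(12), array([0.1337, 0.1342, 0.1343, 0.1345, 0.1351, 0.1352]), np.float64(0.1336), array([ 0.5651, -0.1062,  0.1329]))
116 [0.0761 0.0762 0.0762 0.0766 0.0766 0.0767 0.0767 0.0767 0.077  0.0773
 0.0774 0.0776]
```

The red head's top is at about 0.136–0.137 m by depth, and fully home should read 0.136. The stop is stiff at 25 N, above the pins' 10–20 N. That suggests the key is home, though the TCP height (0.1052) reads about 2 mm higher than expected from the grasp. I'll test with a small clockwise turn.

```bash
python3 -m creep '[[1,[0,0.004,0],[0,0,-0.035]],[1,[0,0,0],[0,0,-0.035]],[1,[0,0,0],[0,0,0]]]' 60
python3 -c "
from rig import bot
o=bot.get_obs();print(o['moment'],o['joint_pos'][5])"
```

```text
time: 30.85
ee_pos: [0.5533, -0.1069, 0.1052]
orientation: [[-0.996, 0.089, 0.007], [0.089, 0.996, -0.002], [-0.007, -0.001, -1.0]]
wrist_force: [-3.5, 3.0, 26.1]
width: 0.0088
[0.65297622 0.72079951 0.0700087 ] -1.732859629515921
```

```bash
python3 -m creep '[[1,[0,0,0],[0,0,-0.03]],[1,[0,0,0],[0,0,0]]]' 60
python3 -c "
from rig import bot
o=bot.get_obs();print(o['moment'],o['joint_pos'][5])"
```

```text
time: 31.1
ee_pos: [0.5534, -0.1069, 0.1052]
orientation: [[-0.983, 0.182, 0.007], [0.182, 0.983, -0.002], [-0.007, -0.0, -1.0]]
wrist_force: [-2.9, 3.6, 25.4]
width: 0.0084
[0.67216495 0.66682187 0.1007594 ] -1.6388246619560456
```

Run:
```python
from h import *
ims=[]
for n in ("scene","top"):
    p,d=bot.capture(n)
    u,v=(262,220) if n=="scene" else (290,225)
    ims.append(cv2.resize(p[v-30:v+30,u-20:u+20,::-1],(400,600),interpolation=cv2.INTER_CUBIC))
cv2.imwrite("pics/t1.png",np.clip(np.hstack(ims)*1.3,0,255).astype(np.uint8))
```

```text
(no output)
```

View pics/t1.png

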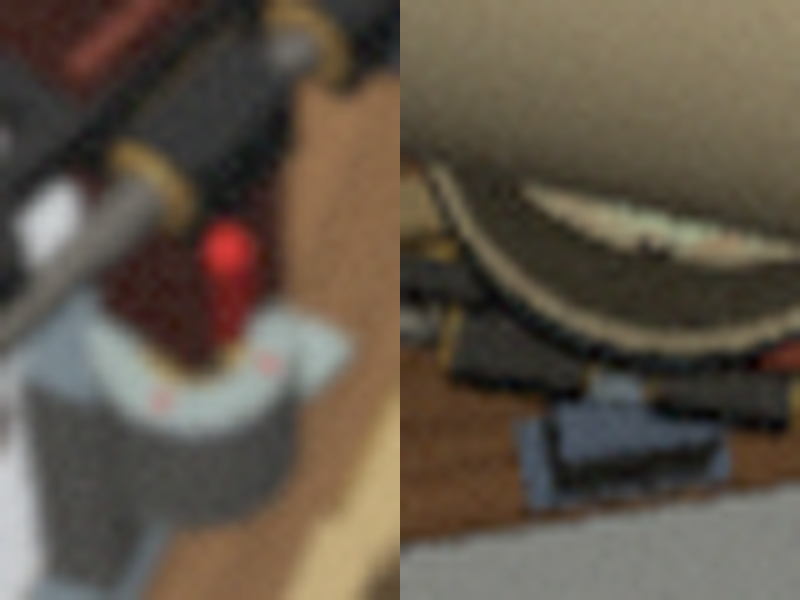

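Run:
```python
from h import *
ims=[]
for p in (np.load("scene7.npz")["p"],np.load("scene8.npz")["p"],bot.capture("scene")[0]):
    ims.append(cv2.resize(p[208:243,243:283,::-1],(266,233),interpolation=cv2.INTER_CUBIC))
cv2.imwrite("pics/t2.png",np.clip(np.hstack(ims)*1.3,0,255).astype(np.uint8))
```

```text
(no output)
```

View pics/t2.png

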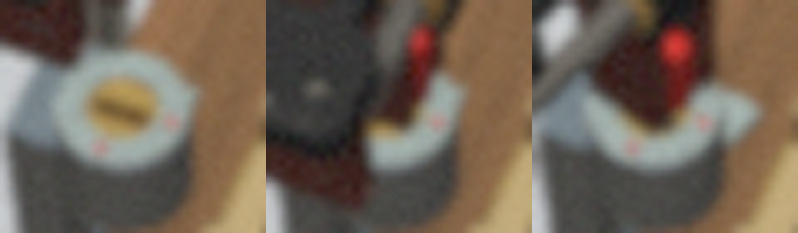

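The cam now visibly sticks out at (745,110), where it was hidden before. The plug is following the key, so the key is engaged and home. I'll continue the clockwise turn.

```bash
python3 -m creep '[[1,[0,0,0],[0,0,-0.045]],[1,[0,0,0],[0,0,-0.045]],[1,[0,0,0],[0,0,-0.045]],[1,[0,0,0],[0,0,-0.045]],[1,[0,0,0],[0,0,0]]]' 60
python3 -c "
from rig import bot
o=bot.get_obs();print(o['moment'],o['joint_pos'][5])"
```

```text
time: 31.88
ee_pos: [0.5536, -0.1071, 0.1052]
orientation: [[-0.732, 0.681, 0.008], [0.681, 0.732, -0.002], [-0.007, 0.004, -1.0]]
wrist_force: [-2.2, 2.2, 26.7]
width: 0.0087
[0.53561235 0.40720448 0.0473592 ] -1.0728514947303855
```

```bash
python3 -m creep '[[1,[0,0,0],[0,0,-0.045]],[1,[0,0,0],[0,0,-0.045]],[1,[0,0,0],[0,0,-0.045]],[1,[0,0,0],[0,0,-0.045]],[1,[0,0,0],[0,0,0]]]' 60
python3 -c "
from rig import bot
o=bot.get_obs();print(o['moment'],o['joint_pos'][5])"
```

```text
time: 32.5
ee_pos: [0.5537, -0.1073, 0.1052]
orientation: [[-0.253, 0.967, 0.008], [0.967, 0.253, -0.002], [-0.004, 0.007, -1.0]]
wrist_force: [-2.0, 2.0, 24.1]
width: 0.0087
[0.27186705 0.44263843 0.13611076] -0.5074023188135616
```

```bash
python3 -m creep '[[1,[0,0,0],[0,0,-0.03]],[1,[0,0,0],[0,0,-0.03]],[1,[0,0,0],[0,0,0]]]' 60
python3 -c "
from rig import bot
o=bot.get_obs();print(o['moment'],o['joint_pos'][5])"
```

```text
time: 32.88
ee_pos: [0.5537, -0.1074, 0.1052]
orientation: [[-0.068, 0.998, 0.008], [0.998, 0.068, -0.002], [-0.003, 0.008, -1.0]]
wrist_force: [-2.6, 1.7, 23.8]
width: 0.0087
[0.30538672 0.41187528 0.0886923 ] -0.319505627100819
```

```bash
for i in 1; do python3 -m creep '[[1,[0,0,0],[0,0,-0.025]],[1,[0,0,0],[0,0,0]]]' 60; done
python3 -c "
from rig import bot
o=bot.get_obs();print(o['moment'],o['joint_pos'][5])"
python3 -m creep '[[1,[0,0,0],[0,0,-0.02]],[1,[0,0,0],[0,0,0]]]' 60
python3 -c "
from rig import bot
o=bot.get_obs();print(o['moment'],o['joint_pos'][5])"
```

```text
time: 33.12
ee_pos: [0.5532, -0.1077, 0.1052]
orientation: [[0.011, 1.0, 0.007], [1.0, -0.011, -0.003], [-0.003, 0.007, -1.0]]
wrist_force: [-4.1, 0.1, 26.3]
width: 0.009
[0.13145601 0.85011081 0.0830803 ] -0.24109078160088743
time: 33.38
ee_pos: [0.5532, -0.1078, 0.1052]
orientation: [[0.073, 0.997, 0.007], [0.997, -0.073, -0.003], [-0.003, 0.007, -1.0]]
wrist_force: [-4.2, -0.4, 25.1]
width: 0.0087
[0.10439436 0.87018598 0.16919595] -0.17861736906552514
```

```bash
python3 -m creep '[[1,[0,0,0],[0,0,-0.02]],[1,[0,0,0],[0,0,0]],[1,[0,0,0],[0,0,0]]]' 60
python3 - <<'E'
from h import *
ims=[];M=[]
for i in range(2):
  for n in ("scene","top"):
    p,d=bot.capture(n);M.append(bot.get_obs()["moment"])
    if i==0:
        u,v=(266,225) if n=="scene" else (290,218)
        ims.append(cv2.resize(p[v-30:v+30,u-20:u+20,::-1],(400,600),interpolation=cv2.INTER_CUBIC))
print(np.array(M).round(3),bot.get_obs()['joint_pos'][5])
cv2.imwrite("pics/t3.png",np.clip(np.hstack(ims)*1.3,0,255).astype(np.uint8))
E
```

```text
time: 33.75
ee_pos: [0.5531, -0.1077, 0.1052]
orientation: [[0.135, 0.991, 0.006], [0.991, -0.135, -0.003], [-0.002, 0.007, -1.0]]
wrist_force: [-4.6, -0.6, 24.7]
width: 0.0088
[[ 5.300e-02  9.320e-01  4.810e-01]
 [ 2.000e-02  1.017e+00  4.400e-01]
 [-1.000e-03  9.290e-01  4.700e-01]
 [ 4.900e-02  9.670e-01  4.540e-01]] -0.11690278420220711
```

View pics/t3.png

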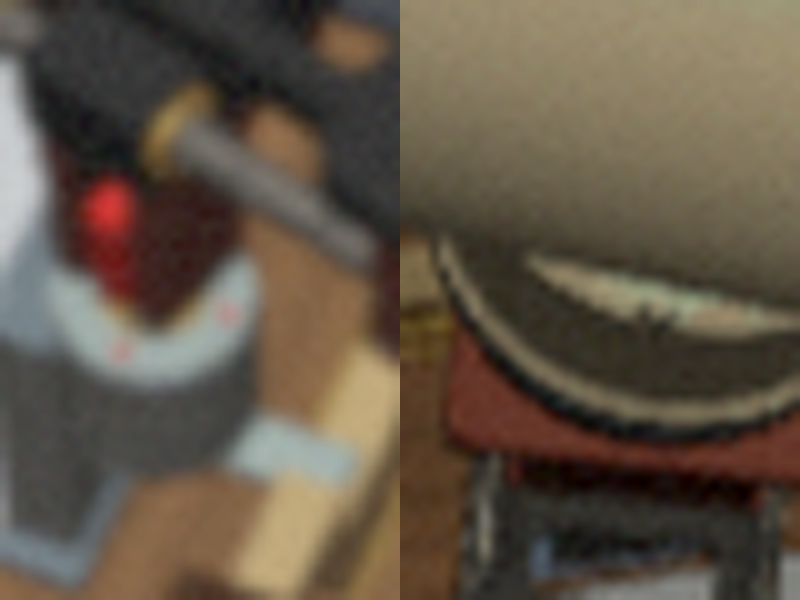

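The moment jumped to 0.46 N m, so the quarter-turn stop is reached. The scene crop shows the cam at (290,450) lying in the gate's notch. I'll check key height, gate and pen contents, then hold a moment.

```bash
python3 -m creep '[[1,[0,0,0],[0,0,0]],[1,[0,0,0],[0,0,0]],[1,[0,0,0],[0,0,0]],[1,[0,0,0],[0,0,0]]]' 60
python3 - <<'E'
from h import *
p,d=bot.capture("scene");o=bot.get_obs();print(o["moment"].round(3) if hasattr(o["moment"],"round") else o["moment"])
X,u,v=cloud("scene",d);c=p[v,u].astype(int)
m=(np.hypot(X[:,0]-.553,X[:,1]+.11)<.035)&(c[:,0]-c[:,1]>45)&(c[:,0]>80)&(X[:,2]>.11)&(X[:,2]<.16)
print(m.sum(),np.sort(X[m,2])[-10:].round(4))
cv2.imwrite("pics/end.png",cv2.resize(p[120:330,215:425,::-1],(600,600),interpolation=cv2.INTER_CUBIC))
E
```

```text
time: 34.45
ee_pos: [0.5531, -0.1077, 0.1052]
orientation: [[0.135, 0.991, 0.007], [0.991, -0.135, -0.003], [-0.002, 0.007, -1.0]]
wrist_force: [-4.9, 0.6, 26.0]
width: 0.0086
[0.024 0.957 0.478]
33 [0.1354 0.1354 0.1358 0.1358 0.1363 0.137  0.1395 0.1411 0.1424 0.1452]
```

View pics/end.png

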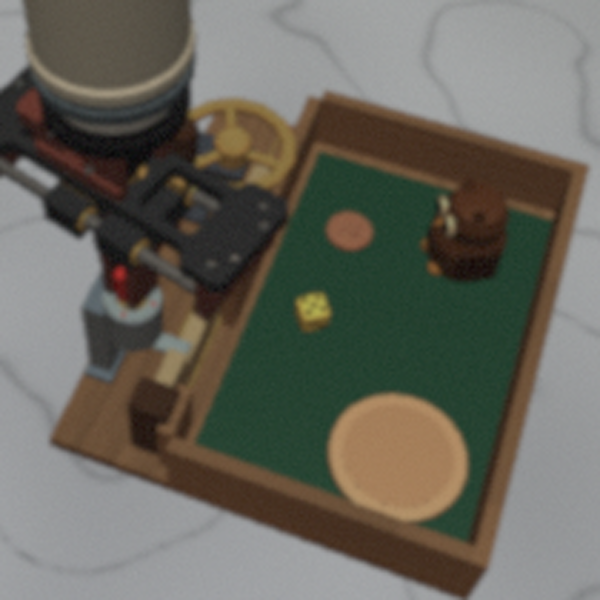

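The picture shows the gate against the post at (165,375), the cam in the notch at (172,345), and the pen contents unmoved. The hold is steady, so I'm handing the job in.

```bash
python3 -c "
from rig import bot
print(bot.close_job(),bot.get_obs()['time'],bot.get_obs()['moment'])"
```

```text
the job is handed in; nothing more can be done
the job is handed in; nothing more can be done
```

The pen is shut. The gate is on its stop, the key looks fully home in the lock, and I handed in at about 34.5 s still gripping the key and holding it fully turned.

- **Gate:** I wound the handwheel clockwise until it stopped firmly, with 14 N at the spinner and no further movement. The gripper slipped off the spinner after about one turn, so I regripped it and wound the last 2 mm. The last picture shows the gate against the stop post.
- **Key:** I took the one standing in the block, whose head measures about 28 mm. I worked it past the pins until it stopped hard at about 25 N, which is more than the pins' 10–20 N.
- **Lock:** I turned the key clockwise until the torque jumped to about 0.47 N m at the end stop. The cam shows in the gate's notch, and the pose, push and torque stayed steady for the second before hand-in.

**Check that disagreed:** the arm's height reading put the key about 2 mm higher than I expected from the grasp. I took it as fully home for three reasons: the camera put the head's top at about 136 mm (136 is right), the stop was hard, and the plug turned with the key.

**Other things I saw:**
- The larger look-alike key moved by about 10 s, when the arm was nowhere near it. It now leans on the key block, and I left it alone.
- The things in the pen look unmoved in the last picture.

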